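Spread core blocks in a moulded tray and cover them with the press board

ROBOT

A 6-joint arm with a two-finger parallel gripper is mounted at the origin on the work surface. World frame = base frame: x ahead of the robot, y to its left, z up, the work surface at z = 0. Lengths are in m, angles in rad, forces in N, time in s.
With the tool pointing down it reaches from about 0.425 to 0.95 m from the base axis. Payload 3.5 kg.
Tool frame: the origin (TCP) lies on the centre line of the jaws, within the pads' length; the fingertips stand 8 mm ahead of it and the grasp point (between the pads) lies 11 mm behind it (manip.tips_ahead is the distance from the TCP to the fingertips, in m); z points along the fingers, y is the line along which they close (so a half turn about z gives the same grasp; the last joint's range is limited). The gripper opens to 85 mm and grips with 20 to 120 N. Pads are 22 mm wide; open, the fingers measure 114 mm over their backs; the gripper's body (76 mm by 85 mm) begins 54 mm behind the grasp point. The pads swing forward as they close: fully open they stand 13 mm farther back than shut.
Start: joints at [-1.485, 0.286, 1.577, -0, 1.279, -0.15], TCP at [0.158, -0.656, 0.217] pointing down, gripper open.
Joint ranges: [-2.77, 2.77], [-0.9, 2.22], [0.21, 2.48], [-1.53, 4.67], [0.24, 2.81], [-2.84, 2.84]. Speed limits (rad/s): [2.79, 2.79, 3.14, 3.14, 3.14, 3.14].

INTERFACE

Orientations are given as [roll, pitch, yaw] about the fixed x, y, z axes, in that order (R = Rz(yaw) Ry(pitch) Rx(roll)).
In Python, from rig import readout, vision, order, manip gives the robot as it stands.
- The arm moves only by the tool drive_tool, never from a script. Its argument "deltas" is a list of rows, each a list of 7 numbers: the finger opening in cm, from 0 to 8.54, then the shift along the tool's x, y, z in cm, then the turn, a rotation vector about the tool's x, y, z in rad. In form: [[jaw, x, y, z, ax, ay, az], ...]. A call has 1 to 5 rows; each row is the pose to reach, as a shift and turn from the pose commanded when the call began, along the tool's axes at that moment; what a row does not reach only later rows make up. A row lasts 1/10 s, in which the tool goes at most 50 mm and 8.59 degrees, less where a joint would pass 70% of its speed; a pose out of reach is approached as far as the arm can. A call with a gripper value outside its range is refused whole. The fingers move at their own pace and stop on an object; the grip force is fixed at half the most. Time passes only in rows, so rows that repeat a pose let the fingers close. It gives the time, the measured TCP pose, the force, the opening and the grip force at its end, in the units of the state.
- readout.observe(): the state, without advancing time (a new reading comes with each control period).
- vision.camera(name): name is "scene" or "side" or "wrist"; returns a dict with "frame" (384x512x3 uint8, red, green, blue), "fx", "fy", "cx", "cy" (pixels), "cam_to_world" (4x4, takes a point from camera to world coordinates). Camera axes: x right, y up, looking along -z (the intrinsics and any distortion apply to the point x, -y, -z); pixel columns grow to the right and rows downward; lengths in m; the calibration is good to about 2 mm. A picture is of the moment at which its call begins. There is no depth.
- order.hand_in(): hands the job in; it is judged then, once.
The state is a dict: "t": time; "q": joint angles; "joint_velocities": joint speeds; "joint_torque": joint torques, N m; "tcp_pos": TCP position; "tool_rot": TCP orientation; "contact_force": force on the tool from outside, world axes, zero at the start; "ft_torque": the same for the moment, N m; "finger_gap": finger opening in m; "finger_force": force on a finger pad.
Only numpy, scipy, OpenCV 4.12 (cv2) and the standard library are available. Lean on these libraries where they do the work, as an engineer would, in place of code of your own. Each camera call takes 0.05 s, during which the arm holds its last target. There are 200 camera calls.

TASK

The five core blocks lie in a heap in the blue tray: spread them into a single even layer, all lying flat on the tray floor, one near each of the tray's four corners and one in the middle, well clear of one another. Then lower the press board by its grip, without dropping it, so that it rests level on top of the blocks, centred in the tray and square with its walls. Leave the tub, tape, cup and brush alone.

Things in the scene. Friction and masses are not known exactly. Their poses are not given: they have to be found in the camera images.
- tray: dark blue moulded open tray, fixed to the bench. Outside 232 mm along its x and 312 mm along its y; inside 220 x 300 mm; walls 6 mm thick, floor 6 mm thick, rim 48 mm above the bench. Origin under its centre at bench height, so the inner floor is at z = 6 mm in its frame. It may stand left or right of the robot's centre line
- block1: one of five identical cream-yellow core blocks of rigid modelling board, 42 x 42 mm and 26 mm high, about 35 g, with a small dark dot on its two square faces. Origin at the centre of the block, z along its 26 mm height. Starts flat on the tray floor, as one of the three lower blocks of the heap.
- block2: one of five identical cream-yellow core blocks of rigid modelling board, 42 x 42 mm and 26 mm high, about 35 g, with a small dark dot on its two square faces. Origin at the centre of the block, z along its 26 mm height. Starts flat on the tray floor, as one of the three lower blocks of the heap.
- block3: one of five identical cream-yellow core blocks of rigid modelling board, 42 x 42 mm and 26 mm high, about 35 g, with a small dark dot on its two square faces. Origin at the centre of the block, z along its 26 mm height. Starts flat on the tray floor, as one of the three lower blocks of the heap.
- block4: one of five identical cream-yellow core blocks of rigid modelling board, 42 x 42 mm and 26 mm high, about 35 g, with a small dark dot on its two square faces. Origin at the centre of the block, z along its 26 mm height. Starts as one of the two upper blocks of the heap, bridging blocks below it.
- block5: one of five identical cream-yellow core blocks of rigid modelling board, 42 x 42 mm and 26 mm high, about 35 g, with a small dark dot on its two square faces. Origin at the centre of the block, z along its 26 mm height. Starts as one of the two upper blocks of the heap, bridging blocks below it.
- press_board: loose plywood board, 180 mm (x) by 260 mm (y), 12 mm thick, about 0.4 kg, with a dark wooden bridge grip on top. Origin: centre of its underside, z up. The grip bar is 24 mm wide (x), 110 mm long (y), from 30 to 52 mm above the underside, on two feet 44 mm either side of the centre. Starts flat on the bench, on the other side from the tray
- filler_tub: white filler tub with a cap, 76 mm across, 75 mm high, standing beyond the tray and board; a bystander to leave alone. Origin at its underside
- tape_roll: cream roll of tape lying flat, 96 mm across, 24 mm high, standing beyond the tray and board; a bystander to leave alone. Origin at its underside
- mixing_cup: grey plastic mixing cup, 64 mm across, 60 mm high, standing beyond the tray and board; a bystander to leave alone. Origin at its underside
- filler_brush: brush lying on the bench, 130 mm long; a bystander to leave alone
Not all that is in view belongs to the job. Leave any green or red look-alike of the block4 alone.

How it is judged:
By the outcome, as a careful person would: the job done as asked, in the order asked, and still so for the second after the job is handed in, with the robot touching nothing.
It also fails if it takes over 72 s, if anything falls off the work surface, if the arm or the gripper's body presses on something with over 40 N, if the wrist force passes 120 N, or if a joint passes its speed limit or range.

## Working session

There is one attempt and no reset: what is moved stays moved. The work goes in short steps, Python scripts to look and compute and a tool call to move; the robot and the scene stay as the last step left them, time stands still between calls to the robot, and variables do not carry over. Pictures are saved under pics/ and viewed, at most 10 in all, crops included, and the job is handed in when it is done.

Besides the shell and the picture viewer there is one more tool, called after "Request:" by a JSON object that holds its "op" and its "data". drive_tool: Moves the arm, as the interface text tells. Its arguments: {"type":"object","properties":{"deltas":{"type":"array","items":{"type":"array","items":{"type":"number"}}}},"required":["deltas"]}

```bash
ls; mkdir -p pics
python3 - <<'E'
from rig import readout, vision, manip
import cv2,numpy as np
print(readout.observe(), [a for a in dir(manip) if a[0]!='_'])
ims=[]
for n in("scene","side","wrist"):
    c=vision.camera(n); cv2.imwrite(f"pics/{n}0.png",c["frame"][:,:,::-1]); ims.append(c["frame"][:,:,::-1])
    print(n,{k:(np.round(v,4).tolist() if k!="frame" else 0) for k,v in c.items()})
cv2.imwrite("pics/a.png",cv2.resize(ims[0],(800,600),interpolation=cv2.INTER_CUBIC))
cv2.imwrite("pics/b.png",cv2.resize(ims[1],(800,600),interpolation=cv2.INTER_CUBIC))
E
```

```text
pics
{'t': 0.0, 'q': array([-1.48500016e+00,  2.87213157e-01,  1.57816838e+00, -9.91022280e-06,
        1.27861833e+00, -1.50011503e-01]), 'joint_velocities': array([-0.00227585,  0.00124847,  0.00075148,  0.00077928, -0.00034255,
       -0.00067573]), 'joint_torque': array([ 1.84790597e-04, -4.05976903e+01, -2.92626232e+01, -1.18794907e-05,
        5.76614650e-03,  4.06408091e-06]), 'tcp_pos': array([ 0.15765794, -0.65561808,  0.21582023]), 'tool_rot': array([-3.13921106e+00, -3.50379059e-04,  2.35810123e-01]), 'contact_force': array([-0.20074195,  0.38610543,  0.15530834]), 'ft_torque': array([0.02269987, 0.02577323, 0.00714994]), 'finger_force': 0.0, 'finger_gap': 0.0856153715122775} ['PlanningError', 'tips_ahead']
scene {'frame': 0, 'fx': 394.2714, 'fy': 394.2714, 'cx': 251.2994, 'cy': 201.2923, 'cam_to_world': [[0.8125, -0.4505, 0.37, 0.8805], [0.5829, 0.6162, -0.5296, -0.5316], [0.0106, 0.646, 0.7633, 0.7349], [0.0, 0.0, 0.0, 1.0]]}
side {'frame': 0, 'fx': 428.6344, 'fy': 428.6344, 'cx': 256.1255, 'cy': 191.0549, 'cam_to_world': [[-0.8353, 0.3056, -0.4571, 0.1266], [-0.5497, -0.4849, 0.6803, 0.59], [-0.0137, 0.8194, 0.573, 0.6333], [0.0, 0.0, 0.0, 1.0]]}
wrist {'frame': 0, 'fx': 272.6438, 'fy': 272.6438, 'cx': 253.9091, 'cy': 192.6057, 'cam_to_world': [[0.2342, 0.9312, 0.2794, 0.2277], [-0.9722, 0.2251, 0.0648, -0.6389], [-0.0026, -0.2868, 0.958, 0.3734], [0.0, 0.0, 0.0, 1.0]]}
```

View pics/a.png

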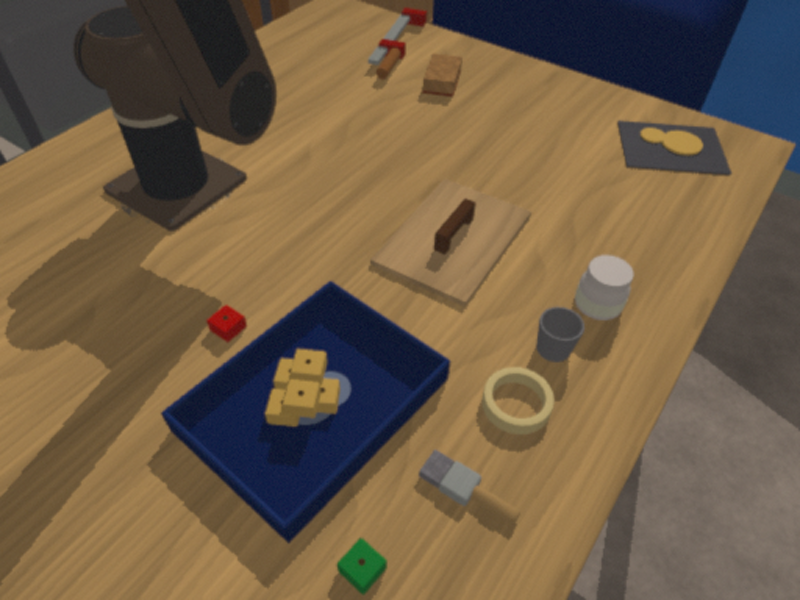

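View pics/b.png

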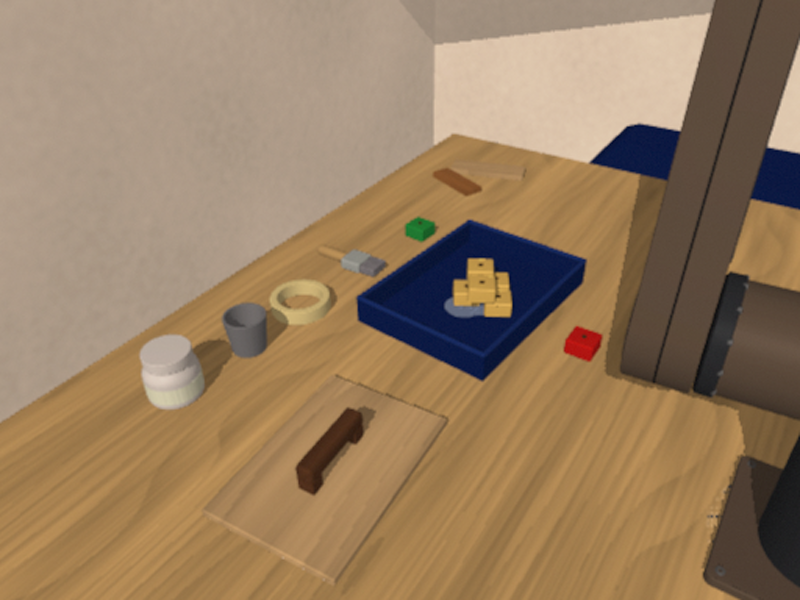

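Scene view: the tray has its rim corners near (332,284), (449,362), (288,530) and (166,413). The heap is at about (303,385), and the board's grip at (455,225). The red block (227,323) and green block (362,565) are look-alikes outside the tray, so I'll leave them alone. Next I'll enlarge both views.

Run:
```python
import cv2,numpy as np
s=cv2.imread("pics/scene0.png"); d=cv2.imread("pics/side0.png")
def crop(im,x,y,w,h,k):
    o=cv2.resize(im[y:y+h,x:x+w],None,fx=k,fy=k,interpolation=cv2.INTER_CUBIC)
    for i in range(0,w,20): cv2.putText(o,str(x+i),(i*k,8),0,.3,(255,255,255)); cv2.line(o,(i*k,10),(i*k,16),(255,255,255))
    for i in range(0,h,20): cv2.putText(o,str(y+i),(0,i*k+4),0,.3,(255,255,255)); cv2.line(o,(20,i*k),(26,i*k),(255,255,255))
    return o
# tray + board
cv2.imwrite("pics/c.png",np.hstack([crop(s,100,170,200,190,3)[:, :], ])) 
A=crop(s,165,215,60,60,6); B=crop(d,280,155,60,60,6)
cv2.imwrite("pics/d.png",np.hstack([A,B]))
# board
C=crop(s,230,110,115,90,3); D=crop(d,125,235,165,135,3)
o=np.zeros((405,345+495,3),np.uint8); o[:270,:345]=C;o[:,345:]=D
cv2.imwrite("pics/e.png",o[:,:800])
# side tray
cv2.imwrite("pics/f.png",crop(d,220,135,160,115,5))
```

```text
(no output)
```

View pics/d.png

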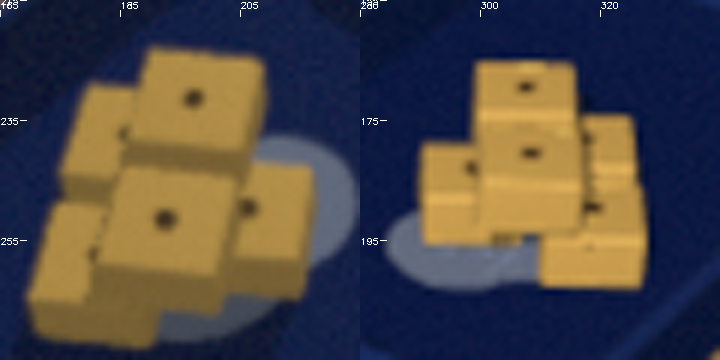

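View pics/c.png

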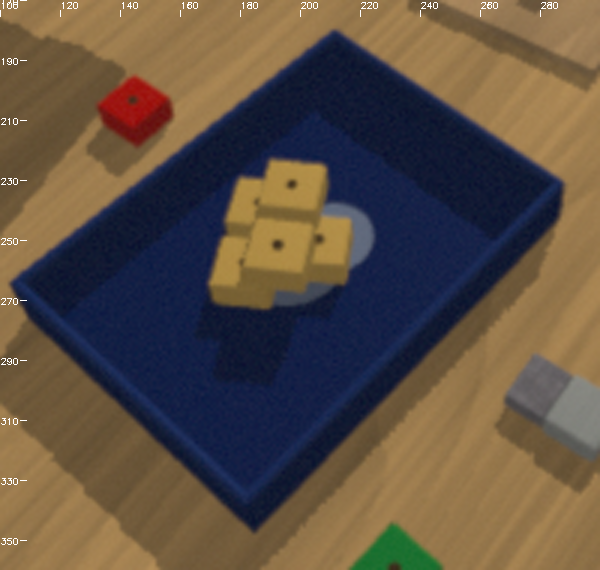

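View pics/e.png

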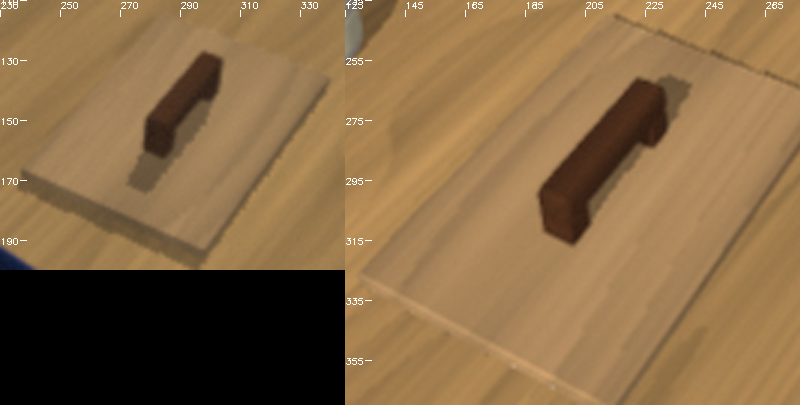

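View pics/f.png

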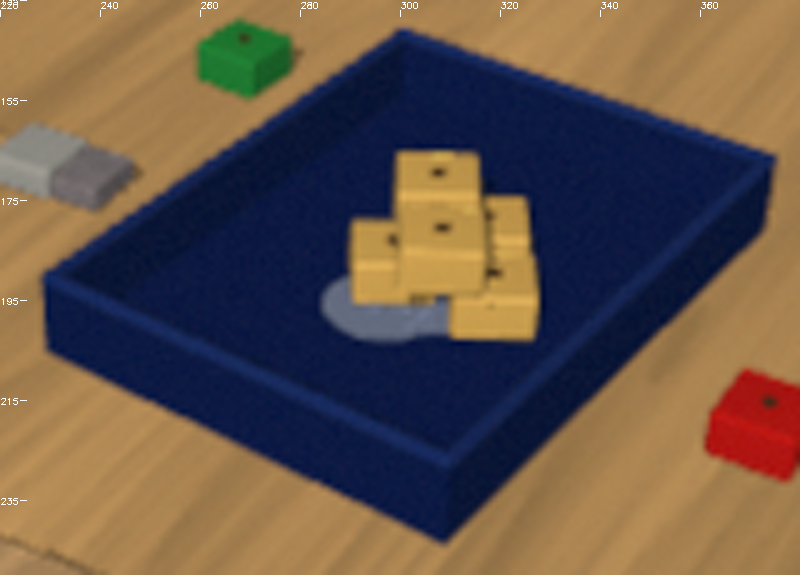

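Crop reading: the heap has two upper blocks, with dots at scene (197,231) and (192.5,251.5). The three lower blocks have dots at (206,250), (186,237) and (181,257). The board lies flat with its grip top running from (283,150) to (301,129). There's a pale disc on the tray floor beside the heap. Now I'll triangulate.

```bash
cat > h.py <<'E'
import numpy as np
from rig import vision,readout
from scipy.spatial.transform import Rotation as R
def cam(n):
    c=vision.camera(n); return c
def ray(c,p):
    T=np.array(c["cam_to_world"]); d=np.array([(p[0]-c["cx"])/c["fx"],-(p[1]-c["cy"])/c["fy"],-1.])
    return T[:3,3],T[:3,:3]@d
def onz(c,p,z):
    o,d=ray(c,p); return (o+d*(z-o[2])/d[2])[:2]
def tri(c1,p1,c2,p2):
    o1,d1=ray(c1,p1);o2,d2=ray(c2,p2)
    s=np.linalg.lstsq(np.c_[d1,-d2],o2-o1,rcond=None)[0]
    a,b=o1+s[0]*d1,o2+s[1]*d2; return (a+b)/2,np.linalg.norm(a-b)
def proj(c,X):
    T=np.array(c["cam_to_world"]); q=(np.atleast_2d(X)-T[:3,3])@T[:3,:3]
    return np.c_[c["cx"]-c["fx"]*q[:,0]/q[:,2],c["cy"]+c["fy"]*q[:,1]/q[:,2]]
def tool():
    s=readout.observe(); return s["tcp_pos"],R.from_euler("xyz",s["tool_rot"])
E
python3 - <<'E'
from h import *
S,D=cam("scene"),cam("side"); P=lambda *a:print(*[np.round(x,4).tolist() if not isinstance(x,str) else x for x in a])
st=[(211,180.3),(287.7,231.3),(183.3,336.7),(104,264.3)]
dt=[(300.4,141),(375.2,166.4),(309.6,227.6),(229.2,190)]
for p in st:P("St",onz(S,p,.048))
for p in dt:P("Dt",onz(D,p,.048))
ds=[(197.2,231.3),(192.5,251.5),(206.3,249.8),(185.7,237.2),(180.8,257.3)]
dd=[(307.7,169.5),(308.5,180.5),(298.5,183),(318,178.2),(318.8,189.5)]
for i,p in enumerate(ds):
  for j,q in enumerate(dd):
    X,e=tri(S,p,D,q)
    if e<.008 : P("dot",X,e,np.array([i,j]))
bs=[(237.3,167.3),(297.7,193.3),(339.3,136.7)]; bd=[(130.7,325.7),(215.7,369.3),(286,269.4),(214.3,240)]
for p in bs:P("Sb",onz(S,p,.012))
for p in bd:P("Db",onz(D,p,.012))
for p in[(283,150),(300.7,128.7)]:P("Sbar",onz(S,p,.052))
k=lambda u,v,x0=0:(165+(u-x0)/6,215+v/6); kd=lambda u,v:(280+(u-360)/6,155+v/6)
for n,z,c in(("A",.058,[(150,48),(264,62),(248,152),(130,122)]),("B",.058,[(124,168),(240,178),(220,276),(97,264)]),("R",.032,[(313,168),(302,252),(230,240)]),("LL",.032,[(54,204),(28,298),(100,307)]),("UL",.032,[(93,84),(62,176),(120,190)])):
  P(n,*[onz(S,k(*q),z) for q in c])
for n,z,c in(("A",.058,[(475,63),(575,66)]),("B",.058,[(480,124),(582,124),(582,180),(480,180)]),("R?",.032,[(421,144),(420,192)]),("UL",.032,[(634,116)]),("LL",.032,[(645,184),(645,236),(541,236)])):
  P("side",n,*[onz(D,kd(*q),z) for q in c])
E
```

```text
St [0.4316, -0.0584]
St [0.6598, -0.0774]
St [0.6331, -0.3802]
St [0.4058, -0.3632]
Dt [0.6236, -0.3804]
Dt [0.3947, -0.3613]
Dt [0.4234, -0.0525]
Dt [0.6505, -0.0742]
dot [0.5162, -0.2085, 0.0785] 0.0078 [0, 0]
dot [0.5054, -0.1973, 0.0569] 0.0054 [0, 1]
dot [0.5306, -0.2412, 0.0566] 0.0054 [1, 0]
dot [0.5199, -0.2306, 0.0333] 0.0028 [1, 1]
dot [0.5383, -0.2097, 0.0309] 0.0052 [2, 2]
dot [0.4932, -0.2219, 0.0538] 0.0076 [3, 3]
dot [0.4819, -0.2109, 0.0311] 0.0043 [3, 4]
dot [0.507, -0.2552, 0.0307] 0.0057 [4, 3]
dot [0.4957, -0.2448, 0.0063] 0.0022 [4, 4]
Sb [0.4335, 0.0423]
Sb [0.6068, 0.0579]
Sb [0.5908, 0.3079]
Db [0.5819, 0.314]
Db [0.405, 0.2994]
Db [0.4211, 0.0492]
Db [0.5971, 0.0564]
Sbar [0.5147, 0.1295]
Sbar [0.5075, 0.229]
A [0.4817, -0.1891] [0.5186, -0.1699] [0.5389, -0.203] [0.4976, -0.2175]
B [0.5088, -0.2332] [0.5436, -0.2129] [0.5633, -0.2467] [0.5273, -0.2672]
R [0.5489, -0.1821] [0.5679, -0.2117] [0.5445, -0.2226]
LL [0.4848, -0.2476] [0.5038, -0.281] [0.5261, -0.2692]
UL [0.4605, -0.2006] [0.479, -0.2372] [0.4996, -0.2295]
side A [0.5551, -0.2468] [0.5181, -0.2672]
side B [0.5305, -0.2059] [0.4951, -0.2281] [0.4767, -0.1914] [0.5109, -0.1699]
side R? [0.5624, -0.2149] [0.5449, -0.1833]
side UL [0.4957, -0.2826]
side LL [0.4691, -0.2379] [0.453, -0.2042] [0.4883, -0.182]
```

```bash
cat >> h.py <<'E'
def legs(start,wps):
    """start (x,y,z,yaw) commanded; prints tool-axis cm shift and az for each waypoint (tool pointing down)"""
    p=np.array(start,float)
    for w in wps:
        w=np.array(w,float); d=w[:3]-p[:3]; c,s=np.cos(p[3]),np.sin(p[3])
        print(w.tolist(),"->",np.round([100*(c*d[0]+s*d[1]),100*(s*d[0]-c*d[1]),-100*d[2],-(w[3]-p[3])],3).tolist()); p=w
E
python3 - <<'E'
from h import *
legs((.158,-.656,.217,.236),[(.27,-.50,.24,.80),(.39,-.33,.25,1.4),(.50,-.20,.25,2.07)])
E
```

```text
[0.27, -0.5, 0.24, 0.8] -> [14.537, -12.549, -2.3, -0.564]
[0.39, -0.33, 0.25, 1.4] -> [20.556, -3.236, -1.0, -0.6]
[0.5, -0.2, 0.25, 2.07] -> [14.68, 8.63, -0.0, -0.67]
```

Request:
{"op": "drive_tool", "data": {"deltas": [[6.5,3,-2.5,-0.5,0,0,-0.11],[6.5,6,-5,-1,0,0,-0.22],[6.5,9,-7.5,-1.5,0,0,-0.34],[6.5,12,-10,-2,0,0,-0.45],[6.5,14.5,-12.5,-2.3,0,0,-0.564]]}}

```text
t: 0.75
tcp_pos: [0.2705, -0.4995, 0.2406]
tool_rot: [3.141, -0.0, 0.805]
contact_force: [0.5, -0.6, -0.2]
finger_gap: 0.0651
finger_force: 0.0
```

Request:
{"op": "drive_tool", "data": {"deltas": [[6.5,4,-0.6,-0.2,0,0,-0.12],[6.5,8,-1.2,-0.4,0,0,-0.24],[6.5,12,-1.9,-0.6,0,0,-0.36],[6.5,16.5,-2.6,-0.8,0,0,-0.48],[6.5,20.6,-3.2,-1,0,0,-0.6]]}}

```text
t: 1.25
tcp_pos: [0.3908, -0.3291, 0.2504]
tool_rot: [3.141, 0.0, 1.405]
contact_force: [-0.1, -1.2, -0.0]
finger_gap: 0.0648
finger_force: 0.0
```

Request:
{"op": "drive_tool", "data": {"deltas": [[6.5,3,1.8,0,0,0,-0.14],[6.5,6,3.6,0,0,0,-0.28],[6.5,9,5.4,0,0,0,-0.42],[6.5,12,7.1,0,0,0,-0.56],[6.5,14.7,8.6,0,0,0,-0.67]]}}

```text
t: 1.75
tcp_pos: [0.5007, -0.1991, 0.2503]
tool_rot: [3.141, 0.0, 2.075]
contact_force: [0.1, 0.3, 0.9]
finger_gap: 0.0651
finger_force: 0.0
```

Run:
```python
from h import *
import cv2,pickle
W=cam("wrist"); pickle.dump(W,open("w1.pkl","wb")); print(readout.observe()["tcp_pos"],readout.observe()["tool_rot"])
im=W["frame"][:,:,::-1]; o=cv2.resize(im,(800,600),interpolation=cv2.INTER_CUBIC)
cv2.imwrite("pics/w1.png",o)
```

```text
[ 0.50259525 -0.1961473   0.25026162] [ 3.13823695e+00 -1.31750027e-03  2.08063758e+00]
```

View pics/w1.png

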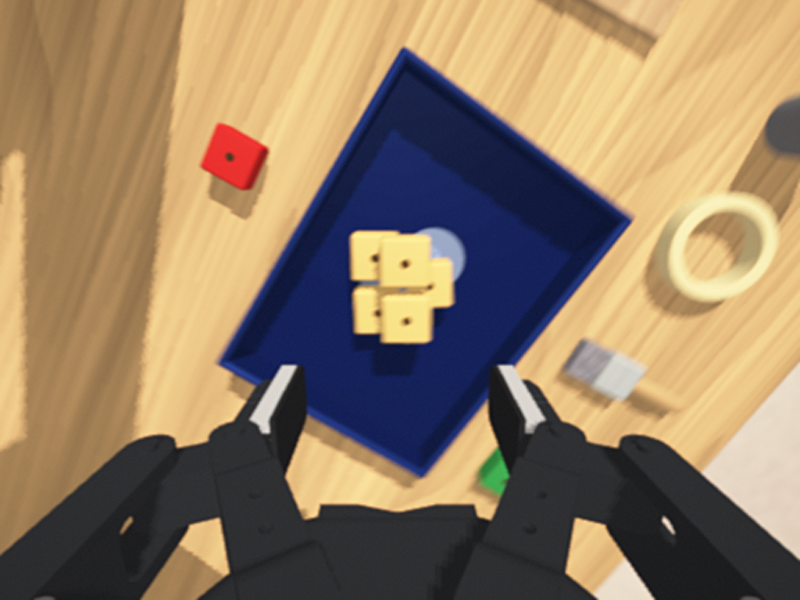

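The wrist view shows the heap square to the jaws. Upper dots are at (405,264) and (406,321), lower dots at (430,287), (376,258) and (378,313). Tray rim corners are at (404,48), (631,218), (421,477) and (221,362).

Run:
```python
from h import *
import pickle
W=pickle.load(open("w1.pkl","rb")); S,D=cam("scene"),cam("side")
k=1/1.5625
w=lambda u,v:((u+.5)*k-.5,(v+.5)*k-.5)
for n,p,z in[("A",(405,264),.058),("B",(406,321),.058),("R",(430,287),.032),("UL",(376,258),.032),("LL",(378,313),.032)]: print(n,np.round(onz(W,w(*p),z),4))
for n,p in [("A",(405,264)),("B",(406,321)),("R",(430,287))]:
  s={"A":(197.2,231.3),"B":(192.5,251.5),"R":(206.3,249.8)}[n]; d={"A":(308.5,180.5),"B":(307.7,169.5),"R":(298.5,183)}[n]
  for c,q in((S,s),(D,d)): X,e=tri(W,w(*p),c,q); print(n,np.round(X,4),round(e,4))
t=np.array([onz(W,w(*p),.048) for p in[(404,48),(631,218),(421,477),(221,362)]]); print(t.round(4))
print(t.mean(0),[np.linalg.norm(t[i]-t[(i+1)%4]).round(4) for i in range(4)])
for a,b in((2,1),(3,0)): d=t[b]-t[a]; print("yaw",-np.arctan2(d[0],d[1]))
for a,b in((0,1),(3,2)): d=t[b]-t[a]; print("yaw",np.arctan2(d[1],d[0]))
e=onz(W,w(432,234),.058)-onz(W,w(381,236),.058); print("blkA edge",np.arctan2(e[1],e[0]))
e=onz(W,w(432,292),.058)-onz(W,w(382,294),.058); print("blkB edge",np.arctan2(e[1],e[0]))
```

```text
A [ 0.5053 -0.1951]
B [ 0.5307 -0.2387]
R [ 0.5387 -0.2072]
UL [ 0.483  -0.2074]
LL [ 0.509  -0.2521]
A [ 0.5061 -0.1953  0.0545] 0.0012
A [ 0.5036 -0.1956  0.0592] 0.0034
B [ 0.5317 -0.2394  0.0545] 0.001
B [ 0.5287 -0.2391  0.0591] 0.0037
R [ 0.5395 -0.2077  0.0287] 0.0004
R [ 0.5366 -0.2076  0.0335] 0.0039
[[ 0.4255 -0.0538]
 [ 0.6522 -0.0717]
 [ 0.6272 -0.3794]
 [ 0.4031 -0.3589]]
[ 0.52698791 -0.21595254] [np.float64(0.2275), np.float64(0.3087), np.float64(0.225), np.float64(0.3059)]
yaw -0.08121908685544015
yaw -0.07327620262651968
yaw -0.07889480773093027
yaw -0.09113247669195727
blkA edge 0.5441770543073612
blkB edge 0.5464178048970466
```

Run:
```python
from h import *
for _ in range(2):
  s=readout.observe(); q=s["q"]; print(s["t"],s["tcp_pos"],s["tool_rot"][2],q[0]-q[5]+np.pi/2,s["joint_velocities"].round(3))
# dest positions
c=np.array([.5272,-.2165]); y=-.085; M=np.array([[np.cos(y),-np.sin(y)],[np.sin(y),np.cos(y)]])
for a in(-.066,.066):
  for b in(-.105,.105): print(a,b,(c+M@[a,b]).round(4))
```

```text
1.9 [ 0.50037751 -0.19941091  0.25009769] 2.072014042507325 2.0719407459188166 [-0.043 -0.007  0.009 -0.012  0.001  0.006]
1.9 [ 0.50037751 -0.19941091  0.25009769] 2.072014042507325 2.0719407459188166 [-0.043 -0.007  0.009 -0.012  0.001  0.006]
-0.066 -0.105 [ 0.4525 -0.3155]
-0.066 0.105 [ 0.4704 -0.1063]
0.066 -0.105 [ 0.584  -0.3267]
0.066 0.105 [ 0.6019 -0.1175]
```

```bash
cat >> h.py <<'E'
import cv2,pickle
def track(W,V,pts):
    g=lambda c:cv2.cvtColor(c["frame"],cv2.COLOR_RGB2GRAY)
    q,st,e=cv2.calcOpticalFlowPyrLK(g(W),g(V),np.float32(pts).reshape(-1,1,2),None,winSize=(13,13)); return q.reshape(-1,2)
E
python3 - <<'E'
from h import *
W=pickle.load(open("w1.pkl","rb")); V=cam("wrist"); pickle.dump(V,open("w2.pkl","wb"))
k=1/1.5625
p=[((u+.5)*k-.5,(v+.5)*k-.5) for u,v in[(405,264),(406,321),(430,287),(376,258),(378,313),(404,48),(631,218),(421,477),(221,362)]]
q=track(W,V,p); z=[.058]*2+[.032]*3+[.048]*4
X=np.array([onz(V,a,b) for a,b in zip(q,z)]); Y=np.array([onz(W,a,b) for a,b in zip(p,z)])
print((q-p).round(2).tolist()); print(X.round(4).tolist()); print((X-Y).mean(0)*1000,X[5:].mean(0))
for a,b in((7,6),(8,5)): d=X[b]-X[a]; print("yaw",-np.arctan2(d[0],d[1]))
print(readout.observe()["tcp_pos"])
E
```

```text
[[-1.34, 0.73], [-1.38, 0.76], [-1.13, 0.75], [-1.32, 0.7], [-1.42, 0.66], [-0.73, 0.78], [-0.91, 0.98], [-1.62, 0.95], [-1.9, 0.03]]
[[0.5038, -0.1971], [0.529, -0.2409], [0.5374, -0.2093], [0.4814, -0.2093], [0.5071, -0.2543], [0.4252, -0.055], [0.6518, -0.0741], [0.6247, -0.3827], [0.3998, -0.3601]]
[-1.6241909  -2.04964032] [ 0.52536828 -0.21798576]
yaw -0.08770471464749188
yaw -0.08319202524327998
[ 0.49983306 -0.2002905   0.25005031]
```

Run:
```python
from h import *
legs((.50,-.20,.25,2.07),[(.504,-.197,.09,2.11),(.504,-.197,.046,2.11),(.504,-.197,.12,2.11),(.469,-.108,.10,1.485),(.469,-.108,.021,1.485),(.469,-.108,.12,1.485),
(.529,-.241,.12,2.11),(.529,-.241,.046,2.11),(.529,-.241,.12,2.11),(.583,-.328,.10,1.485),(.583,-.328,.021,1.485),(.583,-.328,.12,1.485),
(.5375,-.2095,.12,.54)])
```

```text
[0.504, -0.197, 0.09, 2.11] -> [0.072, 0.495, 16.0, -0.04]
[0.504, -0.197, 0.046, 2.11] -> [0.0, 0.0, 4.4, -0.0]
[0.504, -0.197, 0.12, 2.11] -> [0.0, 0.0, -7.4, -0.0]
[0.469, -0.108, 0.1, 1.485] -> [9.434, 1.566, 2.0, 0.625]
[0.469, -0.108, 0.021, 1.485] -> [0.0, 0.0, 7.9, -0.0]
[0.469, -0.108, 0.12, 1.485] -> [0.0, 0.0, -9.9, -0.0]
[0.529, -0.241, 0.12, 2.11] -> [-12.737, 7.118, -0.0, -0.625]
[0.529, -0.241, 0.046, 2.11] -> [0.0, 0.0, 7.4, -0.0]
[0.529, -0.241, 0.12, 2.11] -> [0.0, 0.0, -7.4, -0.0]
[0.583, -0.328, 0.1, 1.485] -> [-10.238, 0.167, 2.0, 0.625]
[0.583, -0.328, 0.021, 1.485] -> [0.0, 0.0, 7.9, -0.0]
[0.583, -0.328, 0.12, 1.485] -> [0.0, 0.0, -9.9, -0.0]
[0.5375, -0.2095, 0.12, 0.54] -> [11.417, -5.549, -0.0, 0.945]
```

Request:
{"op": "drive_tool", "data": {"deltas": [[6.0,0.1,0.5,4,0,0,-0.04],[6.0,0.1,0.5,8,0,0,-0.04],[6.0,0.1,0.5,12,0,0,-0.04],[6.0,0.1,0.5,16,0,0,-0.04],[6.0,0.1,0.5,16,0,0,-0.04]]}}

```text
t: 2.45
tcp_pos: [0.4986, -0.1959, 0.084]
tool_rot: [-3.135, -0.012, 2.107]
contact_force: [-0.7, 0.6, -1.1]
finger_gap: 0.0598
finger_force: 0.0
```

Request:
{"op": "drive_tool", "data": {"deltas": [[6.0,0,0,1.2,0,0,0],[6.0,0,0,2.6,0,0,0],[6.0,0,0,3.8,0,0,0],[6.0,0,0,4.4,0,0,0],[6.0,0,0,4.4,0,0,0]]}}

```text
t: 2.95
tcp_pos: [0.5034, -0.1971, 0.0455]
tool_rot: [-3.141, -0.001, 2.11]
contact_force: [0.6, -1.1, -0.4]
finger_gap: 0.0603
finger_force: 0.0
```

Request:
{"op": "drive_tool", "data": {"deltas": [[3.8,0,0,0,0,0,0],[3.8,0,0,0,0,0,0],[3.8,0,0,0,0,0,0],[3.8,0,0,0,0,0,0],[3.8,0,0,0,0,0,0]]}}

```text
t: 3.45
tcp_pos: [0.5039, -0.1974, 0.0465]
tool_rot: [3.141, 0.0, 2.11]
contact_force: [0.2, 0.1, 0.4]
finger_gap: 0.038
finger_force: 0.0
```

Request:
{"op": "drive_tool", "data": {"deltas": [[3.8,0,0,-1,0,0,0],[3.8,0,0,-3,0,0,0],[3.8,0,0,-5.5,0,0,0],[3.8,0,0,-7.4,0,0,0],[3.8,0,0,-7.4,0,0,0]]}}

```text
t: 3.95
tcp_pos: [0.5061, -0.1987, 0.1244]
tool_rot: [3.138, 0.007, 2.11]
contact_force: [-0.4, -0.5, 0.5]
finger_gap: 0.0376
finger_force: 0.0
```

Run:
```python
from h import *
V=cam("wrist"); cv2.imwrite("pics/w3.png",V["frame"][:,:,::-1])
s=readout.observe(); print(s["tcp_pos"],s["finger_gap"],s["finger_force"])
```

```text
[ 0.50492878 -0.19802118  0.12230138] 0.03805749980415411 0.0
```

View pics/w3.png

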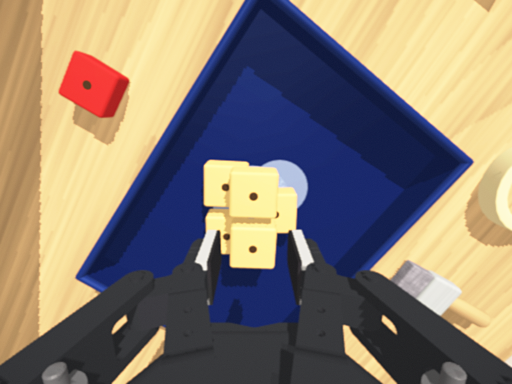

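The jaws closed on nothing: the gap is 38 mm with no force, and the heap is unmoved. Upper dots in this view are at (253,197) and (253,249). I'll check where the TCP projects and re-derive the positions.

Run:
```python
from h import *
s=readout.observe(); print(s["t"])
V=cam("wrist"); s=readout.observe(); print(s["tcp_pos"],s["tool_rot"])
W2=pickle.load(open("w2.pkl","rb"))
p,r=tool()
for z in(-.03,-.011,0,.008): print(z,proj(V,p+r.apply([0,0,z])), proj(V,p+r.apply([0,.019,z])))
print(proj(V,[.504,-.197,.058]),proj(V,[.529,-.241,.058]))
g=cv2.cvtColor(V["frame"],cv2.COLOR_RGB2GRAY)
def dot(a):
    x,y=map(int,a); b=g[y-6:y+7,x-6:x+7].astype(float); w=np.clip(b.mean()-25-b,0,None); Y,X=np.mgrid[-6:7,-6:7]; return x+(w*X).sum()/w.sum(),y+(w*Y).sum()/w.sum()
g2=cv2.cvtColor(W2["frame"],cv2.COLOR_RGB2GRAY)
A,B=dot((253,197)),dot((253,249)); print(A,B)
for c in(A,B): print(onz(V,c,.058))
gg=g; g=g2
k=1/1.5625
for n,u,c in(("A",(405*k-1.3,264*k+.7),A),("B",(406*k-1.4,321*k+.7),B)):
    d=dot(u); print(n,d,tri(W2,d,V,c))
```

```text
4.0
[ 0.50391683 -0.19742873  0.12064152] [3.14107989e+00 9.93561978e-04 2.10982228e+00]
-0.03 [[254.70788712 254.33411934]] [[290.51320306 254.31010171]]
-0.011 [[254.54107026 238.19605893]] [[286.34936744 238.17946549]]
0 [[254.46048626 230.40026714]] [[284.33783859 230.38683314]]
0.008 [[254.4077667 225.3001149]] [[283.02182008 225.28859736]]
[[254.44384633 198.98562522]] [[253.13375766 251.83209409]]
(np.float64(253.90129929265584), np.float64(198.31827835926097)) (np.float64(253.13770206271644), np.float64(251.50042431459505))
[ 0.50329319 -0.19672291]
[ 0.5288299 -0.2407085]
A (np.float64(257.5273950397147), np.float64(169.2866194152073)) (array([ 0.5037087 , -0.19733947,  0.05573823]), np.float64(6.608033116525863e-05))
B (np.float64(258.2920281258496), np.float64(206.08485949432787)) (array([ 0.52931198, -0.24144768,  0.05641983]), np.float64(6.818001375462106e-05))
```

Run:
```python
from h import *
from rig import manip
print(manip.tips_ahead)
V=cam("wrist");p,r=tool()
for z in(-.03,-.02,-.011,0,.008): print(z,*[proj(V,p+r.apply([x,.019*sg,z])).round(1) for x in(.011,-.011) for sg in(1,-1)])
S=cam("scene");D=cam("side")
for c in(S,D):
  print([proj(c,p+r.apply([0,y,z])).round(1).tolist() for y in(-.0335,.0335) for z in(-.011,.008)])
a=proj(S,p)[0].astype(int);b=proj(D,p)[0].astype(int)
f=lambda im,q:cv2.resize(im[q[1]-30:q[1]+30,q[0]-30:q[0]+30,::-1],(400,400),interpolation=cv2.INTER_CUBIC)
print(a,b)
w=cv2.resize(V["frame"][190:300,190:320,::-1],(0,0),fx=3,fy=3)
o=np.hstack([f(S["frame"],a),f(D["frame"],b)]); cv2.imwrite("pics/tip.png",o)
```

```text
0.008
-0.03 [[291.8 236.5]] [[218.3 236.6]] [[290.2 273.6]] [[219.9 273.6]]
-0.02 [[289.4 228.5]] [[220.6 228.5]] [[287.9 263.6]] [[221.9 263.7]]
-0.011 [[287.4 222.1]] [[222.3 222.1]] [[286.1 255.6]] [[223.5 255.7]]
0 [[285.3 215.2]] [[224.3 215.2]] [[284.2 246.9]] [[225.3 247. ]]
0.008 [[283.9 210.6]] [[225.5 210.6]] [[282.9 241.2]] [[226.5 241.3]]
[[[174.8, 207.3]], [[176.1, 213.3]], [[208.4, 209.8]], [[209.1, 215.7]]]
[[[324.4, 154.7]], [[323.8, 161.7]], [[295.4, 154.4]], [[295.1, 161.5]]]
[192 212] [309 158]
```

View pics/tip.png

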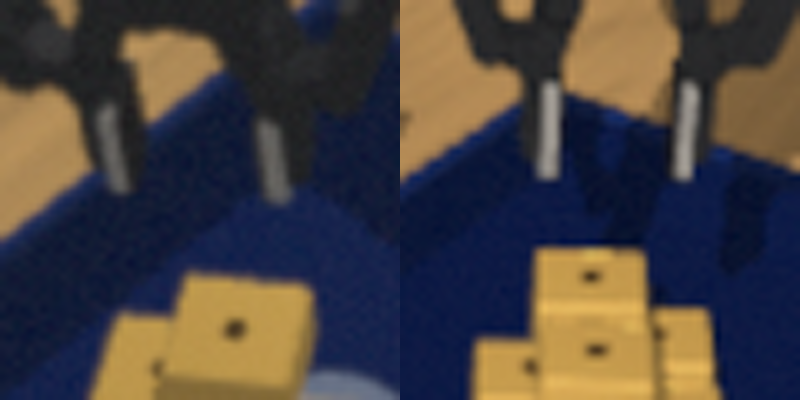

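The pads hang in row about 155 (side) and 211 (scene), so the tips at this opening sit well behind where the text puts them. A 38 mm close over a 42 mm block with no contact confirms the tips were above z=.057. I'll go 16 mm deeper, which still leaves the tips above the lower blocks.

Request:
{"op": "drive_tool", "data": {"deltas": [[6.0,0,0,2.5,0,0,0],[6.0,0,0,5,0,0,0],[6.0,0,0,7.4,0,0,0],[6.0,0,0,8.4,0,0,0],[6.0,0,0,9,0,0,0]]}}

```text
t: 4.7
tcp_pos: [0.5027, -0.1967, 0.0283]
tool_rot: [-3.14, -0.003, 2.11]
contact_force: [-0.2, -0.2, 0.1]
finger_gap: 0.0596
finger_force: 0.0
```

Request:
{"op": "drive_tool", "data": {"deltas": [[6.0,0,0,0,0,0,0],[3.8,0,0,0,0,0,0],[3.8,0,0,0,0,0,0],[3.8,0,0,0,0,0,0],[3.8,0,0,0,0,0,0]]}}

```text
t: 5.2
tcp_pos: [0.5049, -0.1981, 0.0318]
tool_rot: [3.14, 0.003, 2.11]
contact_force: [0.5, 1.0, 5.1]
finger_gap: 0.0405
finger_force: 60.6
```

Gripped: force 60 N, gap about 41 mm. Lifting and carrying to the (−,+) corner.

Request:
{"op": "drive_tool", "data": {"deltas": [[3.8,0,0,-1,0,0,0],[3.8,0,0,-3,0,0,0],[3.8,0,0,-6,0,0,0],[3.8,0,0,-9,0,0,0],[3.8,0,0,-9,0,0,0]]}}

```text
t: 5.7
tcp_pos: [0.5064, -0.1989, 0.1255]
tool_rot: [3.137, 0.008, 2.11]
contact_force: [0.8, 0.4, -0.2]
finger_gap: 0.0407
finger_force: 60.2
```

Request:
{"op": "drive_tool", "data": {"deltas": [[3.8,2,0.3,0.4,0,0,0.13],[3.8,4,0.7,0.8,0,0,0.26],[3.8,6,1,1.2,0,0,0.39],[3.8,8,1.3,1.6,0,0,0.52],[3.8,9.4,1.6,2,0,0,0.625]]}}

```text
t: 6.2
tcp_pos: [0.4676, -0.1069, 0.0989]
tool_rot: [-3.139, -0.001, 1.48]
contact_force: [-0.1, 0.3, 0.1]
finger_gap: 0.0402
finger_force: 60.1
```

Request:
{"op": "drive_tool", "data": {"deltas": [[3.8,0,0,0,0,0,0],[3.8,0,0,2.5,0,0,0],[3.8,0,0,5,0,0,0],[3.8,0,0,7.4,0,0,0],[3.8,0,0,8.4,0,0,0]]}}

```text
t: 6.7
tcp_pos: [0.4676, -0.1083, 0.0138]
tool_rot: [-3.137, -0.001, 1.486]
contact_force: [-1.0, 0.1, 0.5]
finger_gap: 0.0401
finger_force: 60.2
```

Request:
{"op": "drive_tool", "data": {"deltas": [[3.8,0,0,0,0,0,0],[3.8,0,0,0.2,0,0,0],[3.8,0,0,0.4,0,0,0],[3.8,0,0,0.4,0,0,0]]}}

```text
t: 7.1
tcp_pos: [0.47, -0.1088, 0.0131]
tool_rot: [3.14, 0.001, 1.485]
contact_force: [-0.1, 0.8, -0.3]
finger_gap: 0.04
finger_force: 60.2
```

Run:
```python
from h import *
s=readout.observe(); print(s["t"],s["tcp_pos"],s["tool_rot"],s["finger_gap"],s["finger_force"],s["contact_force"])
c=np.array([.526,-.218]); y=-.086; M=np.array([[np.cos(y),-np.sin(y)],[np.sin(y),np.cos(y)]])
print((M.T@(s["tcp_pos"][:2]-c)).round(4))
```

```text
7.1 [ 0.46995244 -0.10882406  0.01306272] [3.13998205e+00 5.79390539e-04 1.48502761e+00] 0.039996668425824215 60.23672819137573 [-0.0919645   0.84620384 -0.25722473]
[-0.0652  0.104 ]
```

Request:
{"op": "drive_tool", "data": {"deltas": [[3.8,0,0,0.15,0,0,0],[3.8,0,0,0.3,0,0,0],[3.8,0,0,0.3,0,0,0]]}}

```text
t: 7.4
tcp_pos: [0.4692, -0.1084, 0.0092]
tool_rot: [-3.142, -0.0, 1.485]
contact_force: [-0.5, -0.2, 0.0]
finger_gap: 0.0404
finger_force: 60.2
```

Request:
{"op": "drive_tool", "data": {"deltas": [[3.8,0,0,0.1,0,0,0],[3.8,0,0,0.2,0,0,0],[3.8,0,0,0.2,0,0,0]]}}

```text
t: 7.7
tcp_pos: [0.4691, -0.1084, 0.0071]
tool_rot: [-3.141, -0.0, 1.485]
contact_force: [-1.2, 0.0, -0.6]
finger_gap: 0.0405
finger_force: 60.2
```

Request:
{"op": "drive_tool", "data": {"deltas": [[3.8,0,0,0.1,0,0,0],[3.8,0,0,0.15,0,0,0],[3.8,0,0,0.15,0,0,0]]}}

```text
t: 8.0
tcp_pos: [0.4693, -0.1085, 0.0059]
tool_rot: [-3.141, -0.0, 1.485]
contact_force: [-0.6, 0.2, 1.7]
finger_gap: 0.0404
finger_force: 60.3
```

Request:
{"op": "drive_tool", "data": {"deltas": [[3.8,0,0,0.1,0,0,0],[3.8,0,0,0.15,0,0,0],[3.8,0,0,0.15,0,0,0]]}}

```text
t: 8.3
tcp_pos: [0.4693, -0.1084, 0.0058]
tool_rot: [-3.14, -0.0, 1.485]
contact_force: [-6.2, 3.1, 12.0]
finger_gap: 0.0403
finger_force: 61.6
```

Floor contact felt at TCP z≈.006. I'll ease off, release, then fetch B.

Request:
{"op": "drive_tool", "data": {"deltas": [[3.8,0,0,-0.15,0,0,0],[5.0,0,0,-0.15,0,0,0],[5.0,0,0,-0.15,0,0,0],[5.0,0,0,-2,0,0,0],[5.0,0,0,-5,0,0,0]]}}

```text
t: 8.8
tcp_pos: [0.4671, -0.1075, 0.0523]
tool_rot: [-3.136, -0.002, 1.485]
contact_force: [-0.1, 0.2, -1.1]
finger_gap: 0.0501
finger_force: 0.0
```

Request:
{"op": "drive_tool", "data": {"deltas": [[6.0,0,0,-3,0,0,0],[6.0,0,0,-6.6,0,0,0],[6.0,-3,1.6,-6.6,0,0,-0.14],[6.0,-6,3.3,-6.6,0,0,-0.28],[6.0,-9,5,-6.6,0,0,-0.42]]}}

```text
t: 9.3
tcp_pos: [0.5119, -0.2034, 0.1205]
tool_rot: [3.141, 0.001, 1.911]
contact_force: [0.6, 0.8, -0.3]
finger_gap: 0.0594
finger_force: 0.0
```

Run:
```python
from h import *
# commanded now: from (.469,-.108,.120,1.485) shift -9,5, az -.42
p=np.array([.469,-.108]);c,s=np.cos(1.485),np.sin(1.485); x,y=-.09,.05
n=p+[c*x+s*y,s*x-c*y]; print(n,readout.observe()["tcp_pos"])
legs((*n,.12,1.905),[(.529,-.241,.09,2.11)])
V=cam("wrist")
g=cv2.cvtColor(V["frame"],cv2.COLOR_RGB2GRAY)
print(proj(V,[.529,-.241,.058]),proj(V,[.469,-.108,.032]))
```

```text
[ 0.51110389 -0.20195351] [ 0.51187596 -0.20339859  0.1205061 ]
[0.529, -0.241, 0.09, 2.11] -> [-4.276, 0.41, 3.0, -0.205]
[[258.89125389 244.82871039]] [[244.68952911  72.2776396 ]]
```

Request:
{"op": "drive_tool", "data": {"deltas": [[6.0,-2,0.2,0,0,0,-0.1],[6.0,-4.3,0.4,0,0,0,-0.205],[6.0,-4.3,0.4,3,0,0,-0.205],[6.0,-4.3,0.4,3,0,0,-0.205],[6.0,-4.3,0.4,6,0,0,-0.205]]}}

```text
t: 9.85
tcp_pos: [0.5314, -0.243, 0.0632]
tool_rot: [3.139, 0.006, 2.109]
contact_force: [0.3, -0.1, -0.0]
finger_gap: 0.06
finger_force: 0.0
```

Request:
{"op": "drive_tool", "data": {"deltas": [[6.0,0,0,1.5,0,0,0],[6.0,0,0,3,0,0,0],[6.0,0,0,3,0,0,0],[3.8,0,0,3,0,0,0],[3.8,0,0,3,0,0,0]]}}

```text
t: 10.35
tcp_pos: [0.5303, -0.2424, 0.0319]
tool_rot: [3.14, 0.002, 2.11]
contact_force: [0.2, -1.1, -0.0]
finger_gap: 0.0403
finger_force: 60.0
```

Request:
{"op": "drive_tool", "data": {"deltas": [[3.8,0,0,0,0,0,0],[3.8,0,0,0,0,0,0]]}}

```text
t: 10.55
tcp_pos: [0.53, -0.2422, 0.0314]
tool_rot: [3.141, 0.002, 2.11]
contact_force: [1.1, 0.1, 3.1]
finger_gap: 0.0402
finger_force: 60.3
```

Gripped B; carrying it to the (+,−) corner.

Request:
{"op": "drive_tool", "data": {"deltas": [[3.8,0,0,-1,0,0,0],[3.8,0,0,-3,0,0,0],[3.8,0,0,-6,0,0,0],[3.8,0,0,-9,0,0,0],[3.8,0,0,-9,0,0,0]]}}

```text
t: 11.05
tcp_pos: [0.5322, -0.2437, 0.1263]
tool_rot: [3.137, 0.01, 2.11]
contact_force: [0.6, 0.2, 0.4]
finger_gap: 0.0406
finger_force: 60.1
```

Request:
{"op": "drive_tool", "data": {"deltas": [[3.8,-2,0,0.4,0,0,0.13],[3.8,-4,0.1,0.8,0,0,0.26],[3.8,-6,0.1,1.2,0,0,0.39],[3.8,-8,0.1,1.6,0,0,0.52],[3.8,-10.2,0.2,2,0,0,0.625]]}}

```text
t: 11.55
tcp_pos: [0.583, -0.3284, 0.099]
tool_rot: [-3.14, -0.001, 1.48]
contact_force: [-0.5, 0.3, -0.8]
finger_gap: 0.0405
finger_force: 60.0
```

Request:
{"op": "drive_tool", "data": {"deltas": [[3.8,0,0,0,0,0,0],[3.8,0,0,2.5,0,0,0],[3.8,0,0,5,0,0,0],[3.8,0,0,7.4,0,0,0],[3.8,0,0,8.4,0,0,0]]}}

```text
t: 12.05
tcp_pos: [0.5809, -0.326, 0.0128]
tool_rot: [-3.136, -0.004, 1.487]
contact_force: [0.0, -0.8, -1.0]
finger_gap: 0.0405
finger_force: 60.1
```

Request:
{"op": "drive_tool", "data": {"deltas": [[3.8,0,0,0,0,0,0],[3.8,0,0,0.3,0,0,0],[3.8,0,0,0.6,0,0,0],[3.8,0,0,0.8,0,0,0],[3.8,0,0,1.0,0,0,0]]}}

```text
t: 12.55
tcp_pos: [0.5837, -0.3286, 0.007]
tool_rot: [3.14, 0.001, 1.485]
contact_force: [-0.3, 0.5, -0.5]
finger_gap: 0.0408
finger_force: 60.1
```

Request:
{"op": "drive_tool", "data": {"deltas": [[3.8,0,0,0,0,0,0],[3.8,0,0,0.05,0,0,0],[3.8,0,0,0.05,0,0,0]]}}

```text
t: 12.85
tcp_pos: [0.5833, -0.3283, 0.0058]
tool_rot: [3.142, 0.0, 1.485]
contact_force: [-0.2, -0.2, -0.6]
finger_gap: 0.0397
finger_force: 60.1
```

Request:
{"op": "drive_tool", "data": {"deltas": [[5.0,0,0,0,0,0,0],[5.0,0,0,0,0,0,0],[5.0,0,0,-2,0,0,0],[5.0,0,0,-6,0,0,0],[6.0,0,0,-10.5,0,0,0]]}}

```text
t: 13.35
tcp_pos: [0.5821, -0.3274, 0.1099]
tool_rot: [-3.138, -0.002, 1.485]
contact_force: [0.5, -0.3, 0.7]
finger_gap: 0.0596
finger_force: 0.0
```

Request:
{"op": "drive_tool", "data": {"deltas": [[6.0,2.3,-1.1,-0.5,0,0,0.13],[6.0,4.6,-2.2,-0.95,0,0,0.26],[6.0,6.9,-3.3,-0.95,0,0,0.39],[6.0,9,-4.4,-0.95,0,0,0.52],[6.0,11.4,-5.5,-0.95,0,0,0.65]]}}

```text
t: 13.85
tcp_pos: [0.538, -0.2093, 0.1206]
tool_rot: [3.141, -0.0, 0.829]
contact_force: [-0.3, 0.6, -0.1]
finger_gap: 0.0605
finger_force: 0.0
```

Request:
{"op": "drive_tool", "data": {"deltas": [[6.0,0,0,0,0,0,0.14],[6.0,0,0,0,0,0,0.295],[6.0,0,0,0,0,0,0.295],[6.0,0,0,0,0,0,0.295],[6.0,0,0,0,0,0,0.295]]}}

```text
t: 14.35
tcp_pos: [0.5383, -0.2101, 0.1203]
tool_rot: [3.141, -0.0, 0.542]
contact_force: [-1.2, 0.4, -0.1]
finger_gap: 0.0603
finger_force: 0.0
```

```bash
cat >> h.py <<'E'
def dots(V,z=.032,show=None):
    """cream faces' dark dots -> world xy at height z, plus block edge angle from minAreaRect of the cream blob"""
    hsv=cv2.cvtColor(V["frame"],cv2.COLOR_RGB2HSV); m=cv2.inRange(hsv,(15,60,90),(32,255,255)); g=cv2.cvtColor(V["frame"],cv2.COLOR_RGB2GRAY)
    h=cv2.morphologyEx(g,cv2.MORPH_BLACKHAT,np.ones((9,9))); _,b=cv2.threshold(h,60,255,0)
    n,_,st,ce=cv2.connectedComponentsWithStats(b); out=[]
    for i in range(1,n):
        if 3<=st[i,4]<=60:
            x,y=ce[i]; xi,yi=int(x),int(y)
            w=h[max(yi-4,0):yi+5,max(xi-4,0):xi+5].astype(float); w[w<20]=0
            Y,X=np.mgrid[max(yi-4,0):max(yi-4,0)+w.shape[0],max(xi-4,0):max(xi-4,0)+w.shape[1]]
            c=((w*X).sum()/w.sum(),(w*Y).sum()/w.sum())
            p=onz(V,c,z)
            if abs(p[0]-.526)<.12 and abs(p[1]+.218)<.16: out.append((np.round(c,1).tolist(),p.round(4).tolist()))
    return out
E
python3 - <<'E'
from h import *
V=cam("wrist"); pickle.dump(V,open("w4.pkl","wb")); print(readout.observe()["tcp_pos"],readout.observe()["tool_rot"])
for d in dots(V): print(d)
for p in[(.5374,-.2093),(.4814,-.2093),(.5071,-.2543),(.469,-.108),(.583,-.328)]: print(p,proj(V,[*p,.032]).round(1))
cv2.imwrite("pics/w4.png",V["frame"][:,:,::-1])
E
```

```text
[ 0.53831799 -0.21012374  0.12022285] [ 3.14157531e+00 -2.90077858e-05  5.41197817e-01]
([252.1, 193.1], [0.5355, -0.2092])
([123.5, 198.4], [0.4682, -0.1075])
([382.7, 214.2], [0.5823, -0.3279])
([198.1, 234.8], [0.4712, -0.1856])
([223.8, 239.5], [0.4798, -0.2099])
([276.2, 240.0], [0.5062, -0.2546])
(0.5374, -0.2093) [[253.3 191.6]]
(0.4814, -0.2093) [[224.1 238. ]]
(0.5071, -0.2543) [[276.4 239.2]]
(0.469, -0.108) [[124.3 198. ]]
(0.583, -0.328) [[383.3 213.7]]
```

The dots match the predicted positions to within 2 mm, and A and B are where I meant them. Next block is R.

Run:
```python
from h import *
legs((.5365,-.2102,.12,.54),[(.601,-.119,.10,1.485),(.507,-.2545,.12,2.11),(.451,-.317,.10,1.485),(.481,-.2095,.12,2.11),(.526,-.218,.10,1.485)])
```

```text
[0.601, -0.119, 0.1, 1.485] -> [10.221, -4.506, 2.0, -0.945]
[0.507, -0.2545, 0.12, 2.11] -> [-14.306, -8.204, -2.0, -0.625]
[0.451, -0.317, 0.1, 1.485] -> [-2.488, -8.015, 2.0, 0.625]
[0.481, -0.2095, 0.12, 2.11] -> [10.968, 2.068, -2.0, -0.625]
[0.526, -0.218, 0.1, 1.485] -> [-3.04, 3.425, 2.0, 0.625]
```

Request:
{"op": "drive_tool", "data": {"deltas": [[6.0,-0.1,0,3,0,0,0],[6.0,-0.1,0,6,0,0,0],[6.0,-0.1,0,9,0,0,0],[6.0,-0.1,0,10.5,0,0,0],[6.0,-0.1,0,11.1,0,0,0]]}}

```text
t: 14.9
tcp_pos: [0.5363, -0.2099, 0.0073]
tool_rot: [-3.139, 0.002, 0.54]
contact_force: [-0.4, -1.2, -0.3]
finger_gap: 0.0601
finger_force: 0.0
```

Request:
{"op": "drive_tool", "data": {"deltas": [[6.0,0,0,0,0,0,0],[3.8,0,0,0,0,0,0],[3.8,0,0,0,0,0,0],[3.8,0,0,0,0,0,0],[3.8,0,0,0,0,0,0]]}}

```text
t: 15.4
tcp_pos: [0.539, -0.2114, 0.0114]
tool_rot: [3.138, -0.002, 0.54]
contact_force: [0.3, 0.8, 5.7]
finger_gap: 0.0398
finger_force: 61.0
```

Request:
{"op": "drive_tool", "data": {"deltas": [[3.8,0,0,-1,0,0,0],[3.8,0,0,-3,0,0,0],[3.8,0,0,-6,0,0,0],[3.8,0,0,-8.6,0,0,0],[3.8,0,0,-11.1,0,0,0]]}}

```text
t: 15.9
tcp_pos: [0.5371, -0.2102, 0.1216]
tool_rot: [-3.141, 0.0, 0.54]
contact_force: [0.6, 1.0, -0.4]
finger_gap: 0.0394
finger_force: 60.5
```

Request:
{"op": "drive_tool", "data": {"deltas": [[3.8,2,-0.9,0.4,0,0,-0.13],[3.8,4,-1.8,0.8,0,0,-0.26],[3.8,6,-2.7,1.2,0,0,-0.39],[3.8,8,-3.6,1.6,0,0,-0.52],[3.8,10.2,-4.5,2,0,0,-0.65]]}}

```text
t: 16.4
tcp_pos: [0.6017, -0.1186, 0.1002]
tool_rot: [-3.141, 0.0, 1.195]
contact_force: [1.0, -0.5, 0.1]
finger_gap: 0.0396
finger_force: 60.4
```

Request:
{"op": "drive_tool", "data": {"deltas": [[3.8,0,0,0,0,0,-0.14],[3.8,0,0,2,0,0,-0.295],[3.8,0,0,4.5,0,0,-0.295],[3.8,0,0,7,0,0,-0.295],[3.8,0,0,8.2,0,0,-0.295]]}}

```text
t: 16.9
tcp_pos: [0.5998, -0.1186, 0.0158]
tool_rot: [-3.137, -0.001, 1.485]
contact_force: [-0.5, 0.0, 0.3]
finger_gap: 0.0396
finger_force: 60.5
```

Request:
{"op": "drive_tool", "data": {"deltas": [[3.8,0,0,0,0,0,0],[3.8,0,0,0.2,0,0,0],[3.8,0,0,0.4,0,0,0],[3.8,0,0,0.6,0,0,0],[3.8,0,0,0.7,0,0,0]]}}

```text
t: 17.4
tcp_pos: [0.6023, -0.1196, 0.0119]
tool_rot: [3.14, 0.0, 1.485]
contact_force: [0.6, -0.5, -0.3]
finger_gap: 0.0397
finger_force: 60.5
```

Request:
{"op": "drive_tool", "data": {"deltas": [[3.8,0,0,0,0,0,0],[3.8,0,0,0.1,0,0,0],[3.8,0,0,0.1,0,0,0]]}}

```text
t: 17.7
tcp_pos: [0.602, -0.1195, 0.0114]
tool_rot: [-3.141, 0.0, 1.485]
contact_force: [-2.2, 0.2, 4.6]
finger_gap: 0.04
finger_force: 61.1
```

Request:
{"op": "drive_tool", "data": {"deltas": [[3.8,0,0,-0.1,0,0,0],[5.0,0,0,-0.1,0,0,0],[5.0,0,0,-0.1,0,0,0],[5.0,0,0,-2,0,0,0],[5.0,0,0,-6,0,0,0]]}}

```text
t: 18.2
tcp_pos: [0.5985, -0.1183, 0.0664]
tool_rot: [-3.133, -0.003, 1.485]
contact_force: [0.4, 0.6, 0.0]
finger_gap: 0.0499
finger_force: 0.0
```

Request:
{"op": "drive_tool", "data": {"deltas": [[6.0,0,0,-5,0,0,0],[6.0,-3.5,-2,-5,0,0,-0.14],[6.0,-7,-4,-5,0,0,-0.28],[6.0,-11,-6.3,-5,0,0,-0.42],[6.0,-14.3,-8.2,-5,0,0,-0.56]]}}

```text
t: 18.7
tcp_pos: [0.5066, -0.2562, 0.1203]
tool_rot: [-3.142, 0.001, 2.051]
contact_force: [-0.3, 0.2, -0.1]
finger_gap: 0.0602
finger_force: 0.0
```

Request:
{"op": "drive_tool", "data": {"deltas": [[6.0,0,0,0,0,0,-0.065],[6.0,0,0,0,0,0,-0.065],[6.0,0,0,0,0,0,-0.065]]}}

```text
t: 19.0
tcp_pos: [0.5079, -0.2547, 0.1201]
tool_rot: [3.141, -0.0, 2.108]
contact_force: [-0.1, 0.6, 0.6]
finger_gap: 0.06
finger_force: 0.0
```

Run:
```python
from h import *
V=cam("wrist"); print(readout.observe()["tcp_pos"],readout.observe()["tool_rot"])
for d in dots(V): print(d)
```

```text
[ 0.50807423 -0.25437754  0.12010276] [ 3.14150691e+00 -1.63385142e-04  2.10930506e+00]
([282.5, 1.0], [0.4465, -0.1102])
([338.1, 1.0], [0.4836, -0.0881])
([253.9, 135.6], [0.4801, -0.2098])
([235.7, 161.7], [0.4778, -0.2382])
([263.9, 162.6], [0.5003, -0.2258])
([253.6, 191.9], [0.5065, -0.2545])
([280.3, 285.3], [0.5828, -0.3279])
```

Request:
{"op": "drive_tool", "data": {"deltas": [[6.0,0,0,3,0,0,0],[6.0,0,0,6,0,0,0],[6.0,0,0,9,0,0,0],[6.0,0,0,10.4,0,0,0],[6.0,0,0,10.9,0,0,0]]}}

```text
t: 19.55
tcp_pos: [0.5071, -0.2534, 0.0093]
tool_rot: [-3.14, -0.003, 2.111]
contact_force: [0.8, -0.7, 0.1]
finger_gap: 0.0602
finger_force: 0.0
```

Request:
{"op": "drive_tool", "data": {"deltas": [[6.0,0,0,0,0,0,0],[3.8,0,0,0,0,0,0],[3.8,0,0,0,0,0,0],[3.8,0,0,0,0,0,0],[3.8,0,0,0,0,0,0]]}}

```text
t: 20.05
tcp_pos: [0.5094, -0.2558, 0.0135]
tool_rot: [3.14, 0.004, 2.11]
contact_force: [-0.3, 0.5, 6.5]
finger_gap: 0.0392
finger_force: 58.6
```

Request:
{"op": "drive_tool", "data": {"deltas": [[3.8,0,0,-1,0,0,0],[3.8,0,0,-3,0,0,0],[3.8,0,0,-6,0,0,0],[3.8,0,0,-8.6,0,0,0],[3.8,0,0,-10.9,0,0,0]]}}

```text
t: 20.55
tcp_pos: [0.5078, -0.255, 0.1221]
tool_rot: [3.141, 0.001, 2.11]
contact_force: [0.6, -0.7, -1.0]
finger_gap: 0.0393
finger_force: 58.0
```

Request:
{"op": "drive_tool", "data": {"deltas": [[3.8,-0.5,-1.6,0.4,0,0,0.13],[3.8,-1,-3.2,0.8,0,0,0.26],[3.8,-1.5,-4.8,1.2,0,0,0.39],[3.8,-2,-6.4,1.6,0,0,0.52],[3.8,-2.5,-8,2,0,0,0.625]]}}

```text
t: 21.05
tcp_pos: [0.4513, -0.3177, 0.1005]
tool_rot: [3.142, 0.0, 1.48]
contact_force: [0.4, -0.4, -1.0]
finger_gap: 0.039
finger_force: 58.0
```

Request:
{"op": "drive_tool", "data": {"deltas": [[3.8,0,0,0,0,0,0],[3.8,0,0,2,0,0,0],[3.8,0,0,4.5,0,0,0],[3.8,0,0,7,0,0,0],[3.8,0,0,8.2,0,0,0]]}}

```text
t: 21.55
tcp_pos: [0.4513, -0.3157, 0.0163]
tool_rot: [-3.139, -0.002, 1.487]
contact_force: [-0.6, 1.2, -0.5]
finger_gap: 0.039
finger_force: 58.0
```

Request:
{"op": "drive_tool", "data": {"deltas": [[3.8,0,0,0,0,0,0],[3.8,0,0,0.2,0,0,0],[3.8,0,0,0.4,0,0,0],[3.8,0,0,0.6,0,0,0],[3.8,0,0,0.6,0,0,0]]}}

```text
t: 22.05
tcp_pos: [0.4529, -0.3181, 0.0135]
tool_rot: [3.14, 0.001, 1.485]
contact_force: [0.8, 0.5, 2.3]
finger_gap: 0.0391
finger_force: 58.4
```

Request:
{"op": "drive_tool", "data": {"deltas": [[3.8,0,0,0.1,0,0,0],[3.8,0,0,0.1,0,0,0]]}}

```text
t: 22.25
tcp_pos: [0.4529, -0.3181, 0.0135]
tool_rot: [3.14, 0.001, 1.485]
contact_force: [-1.8, 3.0, 8.7]
finger_gap: 0.0394
finger_force: 59.3
```

Request:
{"op": "drive_tool", "data": {"deltas": [[3.8,0,0,-0.2,0,0,0],[5.0,0,0,-0.2,0,0,0],[5.0,0,0,-0.2,0,0,0],[5.0,0,0,-2,0,0,0],[5.0,0,0,-6,0,0,0]]}}

```text
t: 22.75
tcp_pos: [0.4492, -0.3148, 0.0675]
tool_rot: [-3.134, -0.006, 1.485]
contact_force: [0.0, -0.3, -0.8]
finger_gap: 0.0496
finger_force: 0.0
```

Request:
{"op": "drive_tool", "data": {"deltas": [[6.0,0,0,-4.9,0,0,0],[6.0,2.5,0.5,-4.9,0,0,-0.14],[6.0,5,1,-4.9,0,0,-0.28],[6.0,8,1.5,-4.9,0,0,-0.42],[6.0,11,2,-4.9,0,0,-0.56]]}}

```text
t: 23.25
tcp_pos: [0.4813, -0.2085, 0.12]
tool_rot: [-3.141, -0.0, 2.05]
contact_force: [-0.2, -0.8, -0.3]
finger_gap: 0.0601
finger_force: 0.0
```

Request:
{"op": "drive_tool", "data": {"deltas": [[6.0,0,0,0,0,0,-0.065],[6.0,0,0,0,0,0,-0.065],[6.0,0,0,0,0,0,-0.065]]}}

```text
t: 23.55
tcp_pos: [0.4812, -0.2096, 0.12]
tool_rot: [-3.141, -0.0, 2.108]
contact_force: [0.6, -0.4, -0.2]
finger_gap: 0.0598
finger_force: 0.0
```

Request:
{"op": "drive_tool", "data": {"deltas": [[6.0,0,0,3,0,0,0],[6.0,0,0,6,0,0,0],[6.0,0,0,9,0,0,0],[6.0,0,0,10.4,0,0,0],[6.0,0,0,10.9,0,0,0]]}}

```text
t: 24.05
tcp_pos: [0.4801, -0.2093, 0.0094]
tool_rot: [-3.14, -0.003, 2.108]
contact_force: [0.0, -0.6, 0.6]
finger_gap: 0.06
finger_force: 0.0
```

Request:
{"op": "drive_tool", "data": {"deltas": [[6.0,0,0,0,0,0,0],[3.8,0,0,0,0,0,0],[3.8,0,0,0,0,0,0],[3.8,0,0,0,0,0,0],[3.8,0,0,0,0,0,0]]}}

```text
t: 24.55
tcp_pos: [0.4828, -0.2106, 0.0134]
tool_rot: [3.14, 0.004, 2.11]
contact_force: [-0.5, 0.5, 6.5]
finger_gap: 0.0391
finger_force: 59.1
```

Gripped the last one; placing it in the middle.

Request:
{"op": "drive_tool", "data": {"deltas": [[3.8,0,0,-1,0,0,0],[3.8,0,0,-3,0,0,0],[3.8,0,0,-6,0,0,0],[3.8,0,0,-8.6,0,0,0],[3.8,0,0,-8.6,0,0,0]]}}

```text
t: 25.05
tcp_pos: [0.4841, -0.2112, 0.1022]
tool_rot: [3.138, 0.009, 2.11]
contact_force: [-0.4, -0.4, -0.1]
finger_gap: 0.0395
finger_force: 58.5
```

Request:
{"op": "drive_tool", "data": {"deltas": [[3.8,-0.6,0.7,0,0,0,0.13],[3.8,-1.2,1.4,0,0,0,0.26],[3.8,-1.8,2.1,0,0,0,0.39],[3.8,-2.4,2.8,0,0,0,0.52],[3.8,-3,3.4,0,0,0,0.625]]}}

```text
t: 25.55
tcp_pos: [0.5257, -0.2173, 0.0962]
tool_rot: [-3.14, -0.001, 1.48]
contact_force: [0.5, 0.2, -0.2]
finger_gap: 0.0391
finger_force: 58.5
```

Request:
{"op": "drive_tool", "data": {"deltas": [[3.8,0,0,0,0,0,0],[3.8,0,0,2,0,0,0],[3.8,0,0,4.5,0,0,0],[3.8,0,0,7,0,0,0],[3.8,0,0,7.9,0,0,0]]}}

```text
t: 26.05
tcp_pos: [0.5232, -0.2162, 0.0149]
tool_rot: [-3.136, -0.003, 1.487]
contact_force: [0.0, 0.3, -0.1]
finger_gap: 0.0393
finger_force: 58.5
```

Request:
{"op": "drive_tool", "data": {"deltas": [[3.8,0,0,0,0,0,0],[3.8,0,0,0.2,0,0,0],[3.8,0,0,0.4,0,0,0],[3.8,0,0,0.5,0,0,0],[3.8,0,0,0.6,0,0,0]]}}

```text
t: 26.55
tcp_pos: [0.5266, -0.2181, 0.0134]
tool_rot: [3.14, 0.001, 1.485]
contact_force: [-2.1, 1.6, 7.6]
finger_gap: 0.0391
finger_force: 59.5
```

Request:
{"op": "drive_tool", "data": {"deltas": [[3.8,0,0,0,0,0,0],[3.8,0,0,0.05,0,0,0]]}}

```text
t: 26.75
tcp_pos: [0.5266, -0.2181, 0.0134]
tool_rot: [3.141, 0.0, 1.485]
contact_force: [-3.0, 1.4, 10.1]
finger_gap: 0.0392
finger_force: 59.9
```

Request:
{"op": "drive_tool", "data": {"deltas": [[3.8,0,0,-0.15,0,0,0],[5.0,0,0,-0.15,0,0,0],[5.0,0,0,-0.15,0,0,0],[5.0,0,0,-2,0,0,0],[5.0,0,0,-6,0,0,0]]}}

```text
t: 27.25
tcp_pos: [0.5228, -0.2159, 0.068]
tool_rot: [-3.133, -0.004, 1.485]
contact_force: [0.5, -0.5, -0.9]
finger_gap: 0.05
finger_force: 0.0
```

Request:
{"op": "drive_tool", "data": {"deltas": [[6.0,0,0,-4.5,0,0,0],[6.0,0,0,-9,0,0,0],[6.0,0,0,-13.5,0,0,0],[6.0,0,0,-17.9,0,0,0],[6.0,0,0,-17.9,0,0,0]]}}

```text
t: 27.75
tcp_pos: [0.5292, -0.2198, 0.2594]
tool_rot: [3.128, 0.007, 1.485]
contact_force: [1.1, -0.4, 0.2]
finger_gap: 0.0598
finger_force: 0.0
```

Request:
{"op": "drive_tool", "data": {"deltas": [[6.0,0,0,0,0,0,0],[6.0,0,0,0,0,0,0]]}}

```text
t: 27.95
tcp_pos: [0.5251, -0.2173, 0.2486]
tool_rot: [-3.139, -0.002, 1.485]
contact_force: [-0.2, -0.2, -0.5]
finger_gap: 0.0601
finger_force: 0.0
```

Run:
```python
from h import *
V=cam("wrist"); pickle.dump(V,open("w5.pkl","wb")); print(readout.observe()["tcp_pos"],readout.observe()["tool_rot"])
c=np.array([.526,-.218]); y=-.086; M=np.array([[np.cos(y),-np.sin(y)],[np.sin(y),np.cos(y)]])
for d in dots(V): print(d,(M.T@(np.array(d[1])-c)).round(4))
# tray outer boundary: blue mask, hull quad fit
S,D=cam("scene"),cam("side"); pickle.dump((S,D),open("sd5.pkl","wb"))
cv2.imwrite("pics/w5.png",V["frame"][:,:,::-1])
for cx,cy in((1,1),(1,-1),(-1,-1),(-1,1)):
    p=c+M@[.116*cx,.156*cy]; print(cx,cy,proj(V,[*p,.048]).round(1).tolist())
hsv=cv2.cvtColor(V["frame"],cv2.COLOR_RGB2HSV); m=cv2.inRange(hsv,(105,120,15),(130,255,255))
n,l,st,_=cv2.connectedComponentsWithStats(m); i=1+st[1:,4].argmax(); ct=cv2.findContours((l==i).astype(np.uint8),0,2)[0][0]
for e in(.02,.03): print(cv2.approxPolyDP(cv2.convexHull(ct),e*cv2.arcLength(ct,True)*.5,True).reshape(-1,2).tolist())
```

```text
[ 0.52490559 -0.21714691  0.24805468] [-3.13761036e+00 -2.11503150e-03  1.48476901e+00]
([204.0, 85.6], [0.4686, -0.1075]) [-0.0667  0.1052]
([307.8, 86.4], [0.6012, -0.1198]) [0.0665 0.1043]
([255.3, 165.6], [0.5255, -0.2167]) [-0.0006  0.0013]
([196.1, 237.2], [0.4274, -0.318]) [-0.0896 -0.1081]
([211.7, 234.7], [0.4515, -0.316]) [-0.0658 -0.104 ]
([299.5, 235.1], [0.5826, -0.3278]) [ 0.0658 -0.1045]
1 1 [[355.2, 38.0]]
1 -1 [[333.0, 271.2]]
-1 -1 [[178.2, 271.0]]
-1 1 [[157.3, 37.9]]
[[353, 40], [334, 242], [309, 270], [199, 270], [177, 241], [159, 41]]
[[353, 40], [334, 242], [309, 270], [199, 270], [177, 241], [159, 41]]
```

All five blocks sit within 2 mm of their targets. Now the board.

Run:
```python
from h import *
legs((.526,-.2175,.25,1.485),[(.516,-.02,.25,1.56),(.507,.177,.25,1.63)])
```

```text
[0.516, -0.02, 0.25, 1.56] -> [19.592, -2.689, -0.0, -0.075]
[0.507, 0.177, 0.25, 1.63] -> [19.689, -1.113, -0.0, -0.07]
```

Request:
{"op": "drive_tool", "data": {"deltas": [[6.0,3.9,-0.5,0,0,0,-0.02],[6.0,7.8,-1,0,0,0,-0.03],[6.0,11.7,-1.6,0,0,0,-0.05],[6.0,15.7,-2.2,0,0,0,-0.06],[6.0,19.6,-2.7,0,0,0,-0.075]]}}

```text
t: 28.6
tcp_pos: [0.515, -0.0186, 0.2493]
tool_rot: [-3.139, -0.001, 1.56]
contact_force: [0.4, 0.2, 0.6]
finger_gap: 0.0599
finger_force: 0.0
```

Request:
{"op": "drive_tool", "data": {"deltas": [[6.0,4,-0.2,0,0,0,-0.02],[6.0,8,-0.4,0,0,0,-0.03],[6.0,12,-0.7,0,0,0,-0.05],[6.0,16,-0.9,0,0,0,-0.06],[6.0,19.7,-1.1,0,0,0,-0.07]]}}

```text
t: 29.1
tcp_pos: [0.5062, 0.1786, 0.2493]
tool_rot: [-3.139, 0.0, 1.631]
contact_force: [0.0, -0.3, 0.3]
finger_gap: 0.06
finger_force: 0.0
```

Request:
{"op": "drive_tool", "data": {"deltas": [[6.0,0,0,0,0,0,0],[6.0,0,0,0,0,0,0],[6.0,0,0,0,0,0,0],[6.0,0,0,0,0,0,0]]}}

```text
t: 29.5
tcp_pos: [0.5071, 0.1758, 0.2503]
tool_rot: [-3.141, 0.0, 1.628]
contact_force: [-0.9, -1.3, -0.0]
finger_gap: 0.0605
finger_force: 0.0
```

Run:
```python
from h import *
V=cam("wrist"); pickle.dump(V,open("w6.pkl","wb")); print(readout.observe()["tcp_pos"],readout.observe()["tool_rot"])
cv2.imwrite("pics/w6.png",cv2.resize(V["frame"][:,:,::-1],(800,600),interpolation=cv2.INTER_CUBIC))
b=np.array([.507,.177]);y=.062; M=np.array([[np.cos(y),-np.sin(y)],[np.sin(y),np.cos(y)]])
print([proj(V,[*(b+M@q),z]).round(0).tolist() for q,z in(((.012,.055),.052),((-.012,.055),.052),((.012,-.055),.052),((-.012,-.055),.052),((.09,.13),.012),((-.09,.13),.012))])
```

```text
[0.50721772 0.17577931 0.25049253] [-3.14122383e+00  1.62792084e-04  1.62792922e+00]
[[[264.0, 125.0]], [[245.0, 125.0]], [[263.0, 207.0]], [[246.0, 207.0]], [[322.0, 65.0]], [[187.0, 66.0]]]
```

View pics/w6.png

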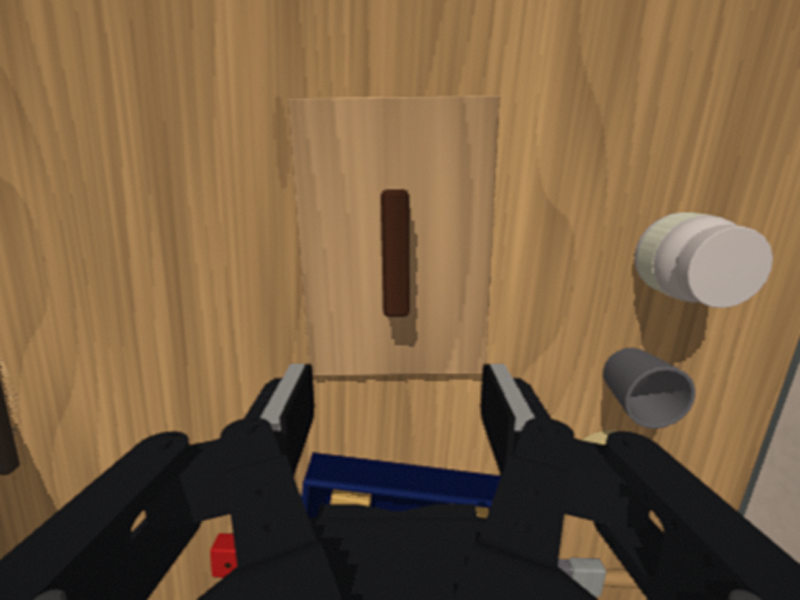

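Wrist view: the bar runs from (395,190) to (397,316). Board corners are at (289,99), (498,96), (489,373) and (313,377).

Run:
```python
from h import *
V=pickle.load(open("w6.pkl","rb")); k=1/1.5625
w=lambda u,v:((u+.5)*k-.5,(v+.5)*k-.5)
t=np.array([onz(V,w(*p),.012) for p in[(289,99),(498,96),(489,373),(313,377)]]); print(t.round(4).tolist(),t.mean(0))
print([np.linalg.norm(t[i]-t[(i+1)%4]).round(4) for i in range(4)])
for a,b in((2,1),(3,0)): d=t[b]-t[a]; print("yaw",-np.arctan2(d[0],d[1]))
for a,b in((0,1),(3,2)): d=t[b]-t[a]; print("yaw",np.arctan2(d[1],d[0]))
a,b=onz(V,w(395.5,191),.052),onz(V,w(397,316),.052); print(a,b,(a+b)/2,np.linalg.norm(a-b), -np.arctan2(*(a-b)))
# refine bar with dark mask and two-view height check vs scene
g=V["frame"].astype(int).sum(2)[115:210,235:270]; ys,xs=np.nonzero(g<170)
r=cv2.minAreaRect(np.float32(np.c_[xs+235,ys+115])); print(r)
S,D=pickle.load(open("sd5.pkl","rb"))
for s in((283,150),(300.7,128.7)):
  pass
print(tri(V,w(397,316),S,(283,150)),tri(V,w(395.5,191),S,(300.7,128.7)))
```

```text
[[0.4068, 0.304], [0.5837, 0.3165], [0.607, 0.0593], [0.4275, 0.0444]] [0.50622664 0.18104572]
[np.float64(0.1773), np.float64(0.2583), np.float64(0.1801), np.float64(0.2604)]
yaw 0.09039502252800413
yaw 0.07935487728498501
yaw 0.0709543395734249
yaw 0.08279385811125449
[0.50141546 0.2351894 ] [0.50879304 0.12873629] [0.50510425 0.18196284] 0.1067084540941721 0.06919291557605801
((252.5, 162.0), (80.0, 17.0), 90.0)
(array([0.51141977, 0.12962408, 0.05101498]), np.float64(0.005717126926406646)) (array([0.50269566, 0.23555055, 0.04558754]), np.float64(0.0028479539322520224))
```

Run:
```python
from h import *
legs((.507,.176,.25,1.629),[(.5055,.1815,.10,1.648),(.5055,.1815,.024,1.648),(.5055,.1815,.124,1.648),(.512,.06,.124,1.60),(.519,-.08,.124,1.54),(.526,-.218,.124,1.485)])
```

```text
[0.5055, 0.1815, 0.1, 1.648] -> [0.558, -0.118, 15.0, -0.019]
[0.5055, 0.1815, 0.024, 1.648] -> [0.0, 0.0, 7.6, -0.0]
[0.5055, 0.1815, 0.124, 1.648] -> [0.0, 0.0, -10.0, -0.0]
[0.512, 0.06, 0.124, 1.6] -> [-12.164, -0.289, -0.0, 0.048]
[0.519, -0.08, 0.124, 1.54] -> [-14.014, 0.291, -0.0, 0.06]
[0.526, -0.218, 0.124, 1.485] -> [-13.772, 1.125, -0.0, 0.055]
```

Request:
{"op": "drive_tool", "data": {"deltas": [[6.0,0.6,-0.1,4,0,0,-0.02],[6.0,0.6,-0.1,8,0,0,-0.02],[6.0,0.6,-0.1,12,0,0,-0.02],[6.0,0.6,-0.1,15,0,0,-0.02],[6.0,0.6,-0.1,15,0,0,-0.02]]}}

```text
t: 30.05
tcp_pos: [0.5019, 0.1813, 0.0957]
tool_rot: [-3.131, 0.001, 1.648]
contact_force: [-0.6, -0.5, -0.4]
finger_gap: 0.0602
finger_force: 0.0
```

Request:
{"op": "drive_tool", "data": {"deltas": [[6.0,0,0,1.5,0,0,0],[6.0,0,0,3.5,0,0,0],[6.0,0,0,5.5,0,0,0],[6.0,0,0,7,0,0,0],[6.0,0,0,7.6,0,0,0]]}}

```text
t: 30.55
tcp_pos: [0.5058, 0.1827, 0.0243]
tool_rot: [-3.141, 0.0, 1.649]
contact_force: [-0.4, -0.0, 0.2]
finger_gap: 0.06
finger_force: 0.0
```

Request:
{"op": "drive_tool", "data": {"deltas": [[6.0,0,0,0,0,0,0],[6.0,0,0,0,0,0,0],[4.0,0,0,0,0,0,0],[3.0,0,0,0,0,0,0],[2.0,0,0,0,0,0,0]]}}

```text
t: 31.05
tcp_pos: [0.5064, 0.183, 0.0258]
tool_rot: [3.14, -0.0, 1.65]
contact_force: [0.5, -0.5, -1.5]
finger_gap: 0.0225
finger_force: 61.3
```

Request:
{"op": "drive_tool", "data": {"deltas": [[2.0,0,0,0,0,0,0],[2.0,0,0,0,0,0,0],[2.0,0,0,0,0,0,0]]}}

```text
t: 31.35
tcp_pos: [0.5064, 0.183, 0.0258]
tool_rot: [3.14, -0.0, 1.65]
contact_force: [-1.6, -0.4, 6.0]
finger_gap: 0.0221
finger_force: 62.3
```

Request:
{"op": "drive_tool", "data": {"deltas": [[2.0,0,0,-0.5,0,0,0],[2.0,0,0,-1.5,0,0,0],[2.0,0,0,-3,0,0,0],[2.0,0,0,-4.5,0,0,0],[2.0,0,0,-5,0,0,0]]}}

```text
t: 31.85
tcp_pos: [0.5074, 0.1831, 0.0776]
tool_rot: [3.137, -0.0, 1.65]
contact_force: [2.2, -0.1, -3.7]
finger_gap: 0.0225
finger_force: 61.2
```

Request:
{"op": "drive_tool", "data": {"deltas": [[2.0,0,0,-1,0,0,0],[2.0,0,0,-2.5,0,0,0],[2.0,0,0,-4,0,0,0],[2.0,0,0,-5,0,0,0],[2.0,0,0,-5,0,0,0]]}}

```text
t: 32.35
tcp_pos: [0.5073, 0.1831, 0.1274]
tool_rot: [3.137, -0.0, 1.65]
contact_force: [-0.2, 0.7, -4.0]
finger_gap: 0.0223
finger_force: 61.2
```

```bash
cat > bd.py <<'E'
from h import *
s=readout.observe(); print(s["t"],s["tcp_pos"],s["tool_rot"],s["contact_force"],s["ft_torque"],s["finger_gap"])
p,r=tool(); x,y=p[:2]; yaw=s["tool_rot"][2]-np.pi/2; M=np.array([[np.cos(yaw),-np.sin(yaw)],[np.sin(yaw),np.cos(yaw)]])
import sys; z=p[2]-.026+.012
V=cam("wrist")
# board far corners (tool +x side) predicted if level
print([proj(V,[*(p[:2]+M@np.array(q)),z]).round(1).tolist() for q in((.09,.13),(-.09,.13))])
cv2.imwrite("pics/bd.png",V["frame"][:,:,::-1]); pickle.dump(V,open("bd.pkl","wb"))
E
python3 bd.py
```

```text
32.35 [0.50729692 0.18311148 0.12735308] [ 3.13685035e+00 -3.77772302e-04  1.64983466e+00] [-0.23537001  0.71668129 -4.0296948 ] [ 0.06237504 -0.04064746  0.00364006] 0.022317945660624217
[[[421.1, 2.4]], [[89.5, 1.5]]]
```

Board lifted: 4 N of weight with little moment. Carrying.

Request:
{"op": "drive_tool", "data": {"deltas": [[2.0,-1.5,0,0,0,0,0.01],[2.0,-4,-0.1,0,0,0,0.02],[2.0,-7,-0.2,0,0,0,0.03],[2.0,-9.5,-0.2,0,0,0,0.04],[2.0,-12.2,-0.3,0,0,0,0.048]]}}

```text
t: 32.9
tcp_pos: [0.5115, 0.0593, 0.1236]
tool_rot: [-3.139, 0.0, 1.601]
contact_force: [-0.0, 0.2, -2.9]
finger_gap: 0.0218
finger_force: 61.1
```

Request:
{"op": "drive_tool", "data": {"deltas": [[2.0,-2.8,0,0,0,0,0.01],[2.0,-5.6,0.1,0,0,0,0.02],[2.0,-8.4,0.2,0,0,0,0.04],[2.0,-11.2,0.2,0,0,0,0.05],[2.0,-14,0.3,0,0,0,0.06]]}}

```text
t: 33.4
tcp_pos: [0.5185, -0.0805, 0.1235]
tool_rot: [-3.139, -0.0, 1.541]
contact_force: [-0.5, 1.0, -3.9]
finger_gap: 0.0223
finger_force: 61.1
```

Request:
{"op": "drive_tool", "data": {"deltas": [[2.0,-3.5,0.3,0,0,0,0.015],[2.0,-7,0.6,0,0,0,0.03],[2.0,-10,0.8,0,0,0,0.04],[2.0,-12.5,1,0,0,0,0.05],[2.0,-13.8,1.1,0,0,0,0.055]]}}

```text
t: 33.9
tcp_pos: [0.5257, -0.2195, 0.1237]
tool_rot: [-3.14, -0.0, 1.484]
contact_force: [0.4, -0.3, -4.1]
finger_gap: 0.0227
finger_force: 61.1
```

Request:
{"op": "drive_tool", "data": {"deltas": [[2.0,0,0,0,0,0,0],[2.0,0,0,0,0,0,0],[2.0,0,0,0,0,0,0],[2.0,0,0,0,0,0,0]]}}

```text
t: 34.3
tcp_pos: [0.5266, -0.2159, 0.1246]
tool_rot: [-3.141, -0.0, 1.488]
contact_force: [0.3, 0.4, -3.6]
finger_gap: 0.0226
finger_force: 61.2
```

Run:
```python
from h import *
s=readout.observe(); print(s["t"],s["tcp_pos"],s["tool_rot"],s["contact_force"],s["ft_torque"])
S,D,V=cam("scene"),cam("side"),cam("wrist"); pickle.dump((S,D,V),open("b7.pkl","wb"))
# board mask: plywood inside region over dark-blue tray -> outline points; find board silhouettes by approxPoly
p=s["tcp_pos"]; y=s["tool_rot"][2]-np.pi/2; M=np.array([[np.cos(y),-np.sin(y)],[np.sin(y),np.cos(y)]])
for n,c in(("S",S),("D",D),("W",V)):
    print(n,[proj(c,[*(p[:2]+M@np.array(q)),p[2]-.014]).round(1)[0].tolist() for q in((.09,.13),(.09,-.13),(-.09,-.13),(-.09,.13))])
for n,c in(("S",S),("D",D)):
    cv2.imwrite(f"pics/b7{n}.png",c["frame"][:,:,::-1])
```

```text
34.3 [ 0.52659845 -0.21585786  0.12458454] [-3.14117706e+00 -4.33644413e-04  1.48831536e+00] [ 0.28834906  0.38690597 -3.63882545] [ 0.03055898 -0.02264047 -0.00785082]
S [[272.3, 210.8], [177.6, 300.5], [112.6, 243.2], [208.8, 169.5]]
D [[241.0, 166.9], [302.4, 126.3], [363.3, 145.6], [306.9, 193.9]]
W [[421.5, 1.1], [365.2, 370.2], [144.7, 370.2], [89.8, 0.8]]
```

```bash
cat > edge.py <<'E'
from h import *
def edges(c,pts):
    im=c["frame"].astype(np.float32); out=[]
    for i in range(4):
        a,b=pts[i],pts[(i+1)%4]; t=(b-a)/np.linalg.norm(b-a); n=np.array([t[1],-t[0]])
        if n@((a+b)/2-pts.mean(0))<0: n=-n
        s=np.linspace(.12,.88,60); o=np.arange(-9,9.01,.5); res=[]
        for seg in(s[:20],s[-20:]):
            P=(a+seg[:,None]*(b-a))[:,None]+o[None,:,None]*n
            v=cv2.remap(im,P[...,0].astype(np.float32),P[...,1].astype(np.float32),1).mean(0)
            g=np.abs(np.diff(cv2.GaussianBlur(v,(1,3),0),axis=0)).sum(1); k=g.argsort()[::-1][:1]
            pk=[(float(o[j]+.25),round(float(g[j]),0)) for j in range(1,len(g)-1) if g[j]>=g[j-1] and g[j]>g[j+1] and g[j]>6]
            res.append(pk)
        out.append(res)
    return out
def board(c,p,y,dz):
    M=np.array([[np.cos(y),-np.sin(y)],[np.sin(y),np.cos(y)]])
    return np.array([proj(c,[*(p[:2]+M@np.array(q)),p[2]+dz])[0] for q in((.09,.13),(.09,-.13),(-.09,-.13),(-.09,.13))])
E
python3 - <<'E'
from edge import *
S,D,V=pickle.load(open("b7.pkl","rb")); p=np.array([.5266,-.2165,.1245]); y=1.4870-np.pi/2
for n,c in(("S",S),("D",D)):
    for nm,e in zip(("+x","-y","-x","+y"),edges(c,board(c,p,y,-.014))): print(n,nm,e)
E
```

```text
S +x [[(0.75, 23.0), (2.75, 8.0)], [(1.25, 19.0), (3.25, 31.0)]]
S -y [[(1.75, 34.0)], [(-0.75, 28.0), (6.75, 10.0), (8.25, 9.0)]]
S -x [[(-4.25, 7.0), (-1.25, 8.0)], []]
S +y [[], []]
D +x [[(-1.25, 6.0)], [(-5.75, 8.0), (0.25, 9.0), (6.25, 6.0)]]
D -y [[(-5.25, 10.0)], [(0.75, 10.0), (8.25, 12.0)]]
D -x [[(-2.75, 6.0), (0.25, 19.0), (2.75, 30.0)], [(-6.75, 6.0), (0.25, 22.0), (2.75, 44.0)]]
D +y [[(-1.75, 12.0), (0.25, 9.0), (3.25, 59.0), (5.25, 23.0)], [(-1.75, 11.0), (2.75, 65.0)]]
```

Request:
{"op": "drive_tool", "data": {"deltas": [[2.0,0,0,0.8,0,0,0],[2.0,0,0,2,0,0,0],[2.0,0,0,3.4,0,0,0],[2.0,0,0,4.6,0,0,0],[2.0,0,0,5.6,0,0,0]]}}

```text
t: 34.95
tcp_pos: [0.5258, -0.2166, 0.0665]
tool_rot: [-3.139, -0.001, 1.487]
contact_force: [0.1, 0.6, -4.1]
finger_gap: 0.0223
finger_force: 61.2
```

Request:
{"op": "drive_tool", "data": {"deltas": [[2.0,0,0,0.2,0,0,0],[2.0,0,0,0.4,0,0,0],[2.0,0,0,0.6,0,0,0],[2.0,0,0,0.6,0,0,0],[2.0,0,0,0.6,0,0,0]]}}

```text
t: 35.45
tcp_pos: [0.527, -0.2173, 0.0633]
tool_rot: [3.141, 0.0, 1.487]
contact_force: [-0.0, 0.1, -3.6]
finger_gap: 0.0219
finger_force: 61.1
```

Run:
```python
from edge import *
s=readout.observe(); print(s["t"],s["tcp_pos"],s["tool_rot"],s["contact_force"],s["ft_torque"])
```

```text
35.45 [ 0.52700519 -0.21732706  0.06325708] [3.14070714e+00 4.72278592e-04 1.48683772e+00] [-0.04486691  0.06848307 -3.57434207] [ 0.00079454 -0.0381597  -0.06117001]
```

Request:
{"op": "drive_tool", "data": {"deltas": [[2.0,0,0,0.1,0,0,0],[2.0,0,0,0.2,0,0,0],[2.0,0,0,0.3,0,0,0],[2.0,0,0,0.3,0,0,0]]}}

```text
t: 35.85
tcp_pos: [0.5265, -0.217, 0.0595]
tool_rot: [-3.141, -0.0, 1.487]
contact_force: [0.4, 0.5, -2.3]
finger_gap: 0.0224
finger_force: 61.1
```

Request:
{"op": "drive_tool", "data": {"deltas": [[2.0,0,0,0.1,0,0,0],[2.0,0,0,0.2,0,0,0],[2.0,0,0,0.2,0,0,0]]}}

```text
t: 36.15
tcp_pos: [0.5267, -0.2172, 0.0578]
tool_rot: [3.142, 0.0, 1.487]
contact_force: [0.2, 0.8, -2.4]
finger_gap: 0.022
finger_force: 61.2
```

Just beginning to touch; a little more.

Request:
{"op": "drive_tool", "data": {"deltas": [[2.0,0,0,0.05,0,0,0],[2.0,0,0,0.1,0,0,0],[2.0,0,0,0.1,0,0,0]]}}

```text
t: 36.45
tcp_pos: [0.5267, -0.2172, 0.0577]
tool_rot: [-3.141, -0.0, 1.487]
contact_force: [-3.0, 0.9, 6.1]
finger_gap: 0.0221
finger_force: 62.2
```

Request:
{"op": "drive_tool", "data": {"deltas": [[2.0,0,0,0.05,0,0,0],[2.0,0,0,0.05,0,0,0]]}}

```text
t: 36.65
tcp_pos: [0.5268, -0.2172, 0.0577]
tool_rot: [-3.141, -0.0, 1.487]
contact_force: [-4.7, 2.3, 7.6]
finger_gap: 0.0225
finger_force: 62.5
```

Request:
{"op": "drive_tool", "data": {"deltas": [[2.0,0,0,-0.1,0,0,0],[2.0,0,0,-0.1,0,0,0],[3.0,0,0,-0.1,0,0,0],[4.5,0,0,-0.1,0,0,0],[5.0,0,0,-0.1,0,0,0]]}}

```text
t: 37.15
tcp_pos: [0.527, -0.2173, 0.0571]
tool_rot: [3.141, 0.0, 1.487]
contact_force: [0.2, 0.6, -0.2]
finger_gap: 0.0499
finger_force: 0.0
```

Request:
{"op": "drive_tool", "data": {"deltas": [[5.0,0,0,0,0,0,0],[5.0,0,0,-1,0,0,0],[5.0,0,0,-3,0,0,0],[5.0,0,0,-6,0,0,0],[5.0,0,0,-10,0,0,0]]}}

```text
t: 37.65
tcp_pos: [0.5256, -0.2165, 0.157]
tool_rot: [-3.138, -0.002, 1.487]
contact_force: [-0.6, -0.6, -1.1]
finger_gap: 0.0501
finger_force: 0.0
```

Request:
{"op": "drive_tool", "data": {"deltas": [[6.0,0,0,-4.5,0,0,0],[6.0,0,0,-9,0,0,0],[6.0,0,0,-9.3,0,0,0],[6.0,0,0,-9.3,0,0,0],[6.0,0,0,-9.3,0,0,0]]}}

```text
t: 38.15
tcp_pos: [0.526, -0.2167, 0.249]
tool_rot: [-3.14, -0.001, 1.487]
contact_force: [-0.3, -0.1, 0.2]
finger_gap: 0.0596
finger_force: 0.0
```

Run:
```python
from edge import *
print(readout.observe()["tcp_pos"],readout.observe()["tool_rot"])
S,D,V=cam("scene"),cam("side"),cam("wrist"); pickle.dump((S,D,V),open("b8.pkl","wb"))
p=np.array([.526,-.218,.044]); y=-.086
# wrist: board vs blue tray: mask of non-blue inside tray
for c,n in((V,"W"),(S,"S"),(D,"D")):
    hsv=cv2.cvtColor(c["frame"],cv2.COLOR_RGB2HSV); blue=cv2.inRange(hsv,(105,120,15),(135,255,255))
    poly=lambda hx,hy,z:np.array([proj(c,[*(p[:2]+np.array([[np.cos(y),-np.sin(y)],[np.sin(y),np.cos(y)]])@np.array(q)),z])[0] for q in((hx,hy),(hx,-hy),(-hx,-hy),(-hx,hy))])
    m=np.zeros(blue.shape,np.uint8); cv2.fillConvexPoly(m,poly(.108,.148,.044).round().astype(int),255)
    b=m&~blue; b=cv2.morphologyEx(b,cv2.MORPH_OPEN,np.ones((3,3)))
    k,l,st,_=cv2.connectedComponentsWithStats(b); i=1+st[1:,4].argmax(); ct=max(cv2.findContours((l==i).astype(np.uint8),0,2)[0],key=cv2.contourArea)
    q=cv2.approxPolyDP(cv2.convexHull(ct),5,True).reshape(-1,2); print(n,q.tolist()); print("  pred",board(c,p,y,0).round(1).tolist())
    print("  xy",[onz(c,t,.044).round(4).tolist() for t in q])
```

```text
[ 0.52600283 -0.21667927  0.24899711] [-3.13978055e+00 -9.71499726e-04  1.48684712e+00]
W [[330, 64], [327, 266], [183, 265], [182, 64]]
  pred [[330.3, 63.7], [315.8, 255.3], [194.5, 254.8], [181.8, 63.3]]
  xy [[0.6265, -0.0966], [0.6209, -0.3747], [0.4054, -0.3554], [0.4477, -0.0815]]
S [[214, 191], [271, 235], [184, 323], [122, 261]]
  pred [[270.0, 230.8], [181.1, 317.6], [120.0, 262.1], [210.3, 190.0]]
  xy [[0.4565, -0.0781], [0.6348, -0.1041], [0.6157, -0.3597], [0.4264, -0.3357]]
D [[360, 167], [357, 179], [310, 224], [243, 193], [301, 148]]
  pred [[242.6, 189.9], [302.1, 147.6], [360.6, 168.1], [305.7, 218.2]]
  xy [[0.4287, -0.3442], [0.4133, -0.2871], [0.4303, -0.0681], [0.6188, -0.0862], [0.606, -0.3519]]
```

```bash
python3 -c "
from rig import order
print(order.hand_in())"
```

```text
the job is handed in; nothing more can be done
None
```

I handed the job in at about 38 s: the five blocks lie flat, one near each corner and one in the middle, each within about 2 mm of its target. The press board rests on them centred and square to about 2 mm at the corners I could check, and I left the bystanders and the red and green blocks alone.

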